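Load the sample pallet and drive its wedge clamp tight

TASK

Stand the three metal samples (plain block, finned heat sink, bearing block) upright side by side in the pallet between backstop and jaw, in any order. Then take the mallet and, with brisk blows, strike the head of the wedge down until the jaw grips the whole row tight and blows no longer move the wedge; keep the gripper off wedge and jaw, and the mallet off samples, jaw and backstop. Finally put the mallet back down on the bench, clear of the pallet, and leave the caliper, bottle, loupe, gauge case and cup where they are.

Things in the scene. Friction and masses are not known exactly. Their poses are not given: they have to be found in the camera images.
- pallet: Aluminium sample pallet, fixed to the bench: a base plate 110 (x) x 290 (y) x 15 mm thick with a wedge clamp at its +y end. Origin on the bench under the plate; the sample bay is the flat top of the plate (z = 15 mm) between backstop and jaw, open at both x sides, centred on x = 0. The clamp housing spans y = 63 to 129 mm, x = -41 to 41 mm, and is 73 mm high.
- backstop: Steel stop bolted across the pallet at the -y end of the bay; its setting varies. Origin on the plate's top, in its flat 62 mm wide, 38 mm high face, which looks to +y (axes as the pallet's). It has two screwed feet at the sides, 104 mm over all, 18 mm high, that lie behind the face.
- jaw: Steel jaw of the clamp, 62 mm wide, 35 mm high. Origin on the plate's top in its face, which looks to -y. It slides to -y, 0.35 mm for each 1 mm that the wedge goes down, at most 13 mm. Open, it leaves 8 to 11 mm more than the row of three samples (92 mm) needs.
- wedge: Steel wedge bar standing in the clamp housing with a round striking head, 38 mm diameter, 12 mm thick. Origin at the middle of the head's flat top, 119 mm above the bench when up. It slides straight down, at most 38 mm; a light spring lifts it but friction (about 15 N) holds it wherever it is left. It becomes tight after some 22 to 36 mm, felt as blows that no longer move it.
- block: Plain rectangular steel block 60 (x) x 30 (y) x 40 mm high, 0.55 kg. Origin under its centre. In the pallet its 60 mm side lies along the pallet's x; either way round.
- heatsink: Aluminium heat sink 60 (x) x 28 (y) x 48 mm high, 0.2 kg: solid lower 26 mm, four fins along x above. Origin under its centre. In the pallet its 60 mm side lies along the pallet's x; either way round.
- bearing: Dark cast bearing block, 0.45 kg: foot 60 (x) x 34 (y) x 32 mm high, rounded top 42 mm wide up to 51 mm with a bore along y. Origin under its centre. In the pallet its 60 mm side lies along the pallet's x; either way round.
- mallet: Soft-faced mallet, about 0.5 kg, standing on one face: round head 47 mm diameter, 80 mm high, axis z; wooden handle 22 mm wide, 32 mm deep, level at z = 40 mm, running to -x from the head to x = -208 mm. Origin in the middle of the lower striking face.
- caliper: Digital caliper lying on the bench, 150 mm long, a bystander. Origin under the middle of its beam.
- solvent: Amber solvent bottle, 54 mm diameter, 130 mm high, a bystander. Origin under its centre.
- loupe: Black eye loupe standing on the bench, 42 mm diameter, 46 mm high, a bystander. Origin under its centre.
- gauge_case: Open wooden case of gauge blocks, 85 x 125 x 22 mm, a bystander. Origin under its centre.
- swab_cup: White cup, 64 mm diameter, 80 mm high, a bystander. Origin under its centre.
Not all that is in view belongs to the job. Leave any turquoise look-alike of the bearing alone. Leave any green look-alike of the block alone.

How it is judged:
By the outcome, as a careful person would: the job done as asked, in the order asked, and still so for the second after the job is handed in, with the robot touching nothing.
It also fails if it takes over 72 s, if anything falls off the work surface, if the arm or the gripper's body presses on something with over 40 N, if the wrist force passes 120 N, or if a joint passes its speed limit or range.

ROBOT

A 7-joint arm with a two-finger parallel gripper is mounted at the origin on the work surface. World frame = base frame: x ahead of the robot, y to its left, z up, the work surface at z = 0. Lengths are in m, angles in rad, forces in N, time in s.
With the tool pointing down it reaches from about 0.35 to 0.9 m from the base axis. Payload 8.1 kg.
Tool frame: the origin (TCP) lies at the very end of the fingers, on their centre line; the grasp point (between the pads) lies 19 mm behind it; z points along the fingers, y is the line along which they close (so a half turn about z gives the same grasp; the last joint's range is limited). The gripper opens to 92 mm and grips with 3 to 60 N. Pads are 19 mm wide; open, the fingers measure 130 mm over their backs; the gripper's body (75 mm by 190 mm) begins 47 mm behind the grasp point.
Start: joints at [1.046, 0.434, 0.025, 1.573, -0.012, 1.134, -0.075], TCP at [0.256, -0.57, 0.227] pointing down, gripper open.
Joint ranges: [-2.62, 2.62], [-0.44, 2.09], [-1.27, 1.32], [0.08, 2.57], [-1.32, 4.46], [0.12, 2], [-2.74, 2.74]. Speed limits (rad/s): [2.22, 2.22, 3.01, 3.01, 3.14, 3.14, 3.14].

INTERFACE

Orientations are given as a rotation vector (axis times angle).
In Python, from cell import readout, cams, job gives the robot as it stands.
- The arm moves only by the tool drive_tool, never from a script. Its argument "commands" is a list of rows, each a list of 3 entries, a list of its own where there are three numbers: the turn, a rotation vector about the tool's x, y, z in rad, then the shift along the tool's x, y, z in cm, then the gripper's target within -1 to 1 (fully open at 1, half-way at 0, shut at -1). A call has 1 to 20 rows; each row is the pose to reach, as a shift and turn from the pose commanded when the call began, along the tool's axes at that moment; what a row does not reach only later rows make up. A row lasts 1/12 s, in which the tool goes at most 41.7 mm and 7.16 degrees, less where a joint would pass 70% of its speed; a pose out of reach is approached as far as the arm can. A call with a gripper value outside its range is refused whole. The fingers move at their own pace and stop on an object; "newtons" is the grip in N (left out, the last holds). Time passes only in rows, so rows that repeat a pose let the fingers close. It gives the time, the measured TCP pose, the force, the opening and the grip force at its end, in the units of the state.
- readout.observe(): the state, without advancing time (a new reading comes with each control period).
- cams.get_image(name): name is "scene" or "top"; returns the picture (480x640x3 uint8, blue, green, red); there is no depth.
- cams.camera_info(name): a dict with "camera_matrix" (3x3 intrinsics, pixels), "R" (3x3) and "t" (3): a world point X has camera coordinates R X + t. Camera axes: x right, y down, z forward; pixel columns grow to the right and rows downward; lengths in m; the calibration is good to about 2 mm. A picture is of the moment at which its call begins. camera_info takes no time and is no camera call.
- job.sign_off(): hands the job in; it is judged then, once.
The state is a dict: "clock": time; "joints": joint angles; "dq": joint speeds; "joint_efforts": joint torques, N m; "position": TCP position; "ee_rot": TCP orientation; "force": force on the tool from outside, world axes, zero at the start; "ft_torque": the same for the moment, N m; "width": opening from 0.0 (shut) to 1.0 (fully open); "gripper_force": force on a finger pad.
Only numpy, scipy, OpenCV 4.12 (cv2) and the standard library are available. Lean on these libraries where they do the work, as an engineer would, in place of code of your own. Each camera call takes 0.05 s, during which the arm holds its last target. There are 200 camera calls.

## Working session

There is one attempt and no reset: what is moved stays moved. The work goes in short steps, Python scripts to look and compute and a tool call to move; the robot and the scene stay as the last step left them, time stands still between calls to the robot, and variables do not carry over. Pictures are saved under pics/ and viewed, at most 10 in all, crops included, and the job is handed in when it is done.

Besides the shell and the picture viewer there is one more tool, called after "Call:" as name(argument=value, ...) on one line, values as JSON. drive_tool: Moves the arm, as the interface text tells. Its arguments: {"type":"object","properties":{"commands":{"type":"array"},"newtons":{"type":"number"}},"required":["commands"]}

```bash
mkdir -p pics
python3 - <<'E'
from cell import readout,cams
import cv2
for n in("scene","top"):
    cv2.imwrite(f"pics/{n}0.png",cams.get_image(n)); i=cams.camera_info(n); print(n,i)
print(readout.observe())
E
```

```text
scene {'camera_matrix': array([[556.85279662,   0.        , 320.5713616 ],
       [  0.        , 556.85279662, 239.27878391],
       [  0.        ,   0.        ,   1.        ]]), 'R': array([[-0.25088541,  0.96785316,  0.01779783],
       [ 0.68039561,  0.18938959, -0.70795014],
       [-0.6885625 , -0.1655048 , -0.70603813]]), 't': array([ 0.2034696 , -0.32321995,  1.54514034])}
top {'camera_matrix': array([[474.77296084,   0.        , 320.84568953],
       [  0.        , 474.77296084, 230.47808038],
       [  0.        ,   0.        ,   1.        ]]), 'R': array([[-0.09739781, -0.9952359 ,  0.0043785 ],
       [-0.97419922,  0.09443727, -0.20498168],
       [ 0.20359164, -0.0242303 , -0.97875602]]), 't': array([-0.01737177,  0.61726254,  0.96563097])}
{'clock': 0.1, 'joints': array([ 1.04638509,  0.43518458,  0.02498917,  1.57400278, -0.01163075,
        1.13402699, -0.0751103 ]), 'dq': array([-0.00030932, -0.00223633, -0.00094258, -0.00154148, -0.00072294,
       -0.00041315, -0.00059637]), 'joint_efforts': array([ 4.25002479e-03, -6.69126463e+01,  9.88886543e-01, -3.15145719e+01,
       -6.03829441e-02,  3.73705721e-02,  3.53635448e-05]), 'position': array([ 0.2556429, -0.5698107,  0.2260055]), 'ee_rot': array([-3.07063111e+00, -6.57217995e-01,  6.57479031e-04]), 'force': array([ 0.02599123, -0.23194872, -0.52957239]), 'ft_torque': array([ 0.00388928, -0.08137746, -0.04156758]), 'gripper_force': 0.0, 'width': 1.0016286178374392}
```

View pics/scene0.png

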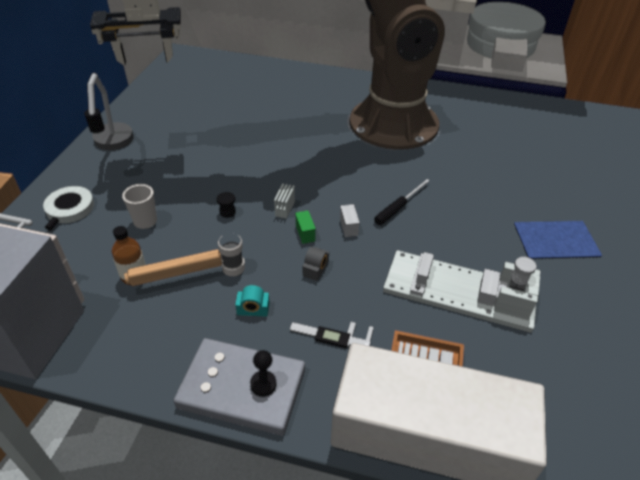

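View pics/top0.png

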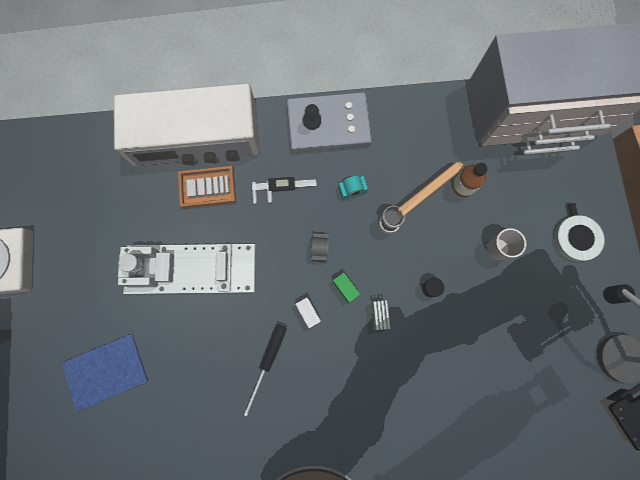

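Candidates (top view):
- Block: white (307,312). Its look-alike is green (346,286).
- Bearing: dark (319,247). Its look-alike is turquoise (353,186).
- Heat sink: finned (381,313).
- Mallet: head (391,218), handle to (461,167). Not the loupe (432,287).
- Pallet: (188,268), with wedge head at (130,262).

I'm taking the white, dark and finned ones, and checking them in close crops.

Run:
```python
import cv2
t=cv2.imread("pics/top0.png")
cv2.imwrite("pics/c1.png",cv2.resize(t[228:338,290:430],None,fx=5.4,fy=5.4,interpolation=cv2.INTER_CUBIC))
a=cv2.resize(t[235:303,112:268],None,fx=5,fy=5,interpolation=cv2.INTER_CUBIC)
b=cv2.resize(t[155:240,370:490],None,fx=2.9,fy=2.9,interpolation=cv2.INTER_CUBIC)
import numpy as np
m=np.zeros((600,800,3),np.uint8);m[:340,:780]=a;m[345:345+b.shape[0],:b.shape[1]]=b
cv2.imwrite("pics/c2.png",m);print(b.shape)
```

```text
(246, 348, 3)
```

View pics/c1.png

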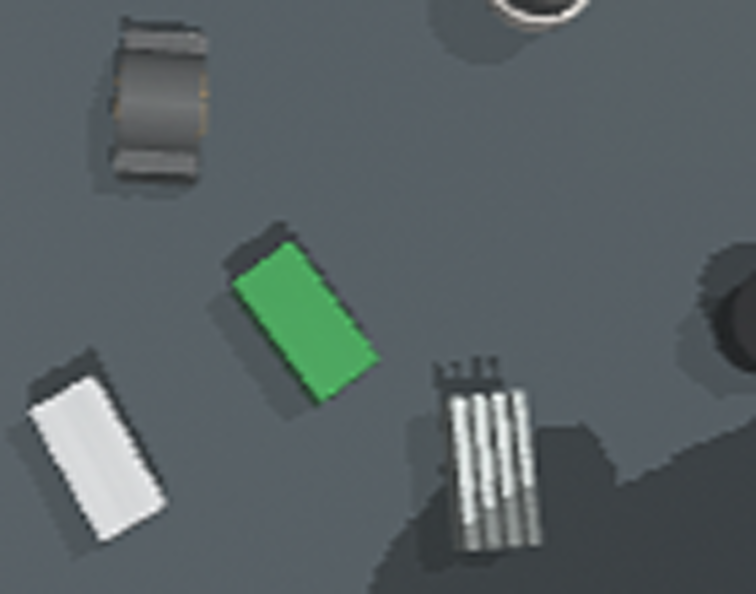

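View pics/c2.png

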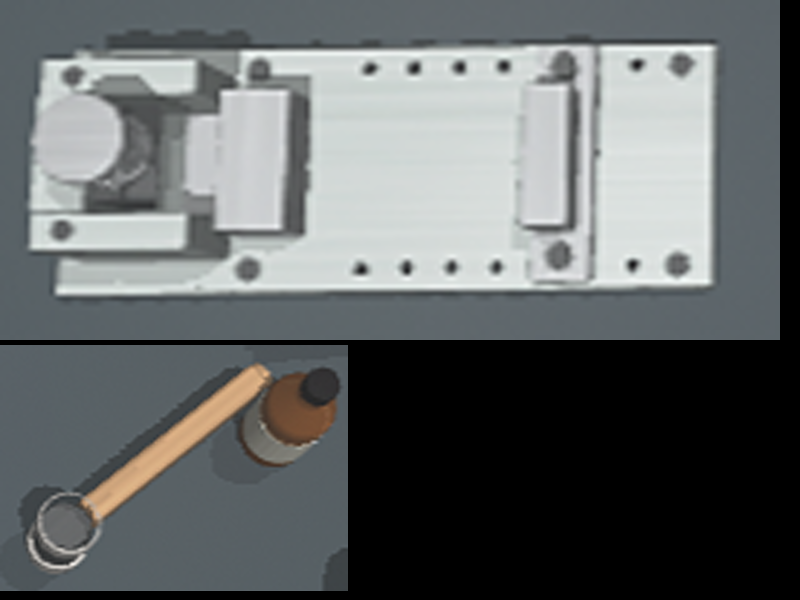

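The crops confirm the choices: white block centre at c1 (98,458), heat sink at (496,470), bearing at (160,103). In c2 the plate corners are (716,46), (713,286) and (55,295), the backstop face is at x≈524, the jaw face at x≈288 and the wedge head at (79,139).

```bash
cat > h.py <<'E'
import numpy as np
from cell import readout,cams
from scipy.spatial.transform import Rotation as Ro
def w(px,z,cam="top"):
    i=cams.camera_info(cam);R=i["R"];c=-R.T@i["t"]
    d=R.T@np.linalg.solve(i["camera_matrix"],[px[0],px[1],1]);return c+d*(z-c[2])/d[2]
def pose():
    s=readout.observe();return s["position"],Ro.from_rotvec(s["ee_rot"]).as_matrix()
def rel(p,yaw):  # tool-down target, tool y axis heading yaw (mod pi) -> shift cm, turn
    p0,R0=pose();y=np.array([np.cos(yaw),np.sin(yaw),0]);out=[]
    for s in(1,-1):
        Y=y*s;Z=np.array([0,0,-1.]);X=np.cross(Y,Z);R=np.column_stack([X,Y,Z])
        out.append(Ro.from_matrix(R0.T@R).as_rotvec())
    sh=R0.T@(np.array(p)-p0)*100
    print("shift cm",sh.round(2),"turns",[o.round(3) for o in out])
E
python3 - <<'E'
from h import *
np.set_printoptions(precision=4,suppress=True)
f1=lambda p:(p[0]/5.4+290-.4,p[1]/5.4+228-.4)
f2=lambda p:(p[0]/5+112-.4,p[1]/5+235-.4)
f3=lambda p:(p[0]/2.9+370-.3,p[1]/2.9+155-.3)
def box(n,c,z):
    P=np.array([w(f1(q),z)[:2] for q in c]);m=P.mean(0)
    ax=(P[2]+P[3]-P[0]-P[1])/2; b=(P[1]+P[2]-P[0]-P[3])/2
    print(n,m,"L",np.linalg.norm(ax),np.linalg.norm(b),"yaw long",np.degrees(np.arctan2(ax[1],ax[0])),np.degrees(np.arctan2(b[1],b[0])))
box("block",[(28,410),(96,376),(167,503),(103,542)],.04)
box("hs",[(450,397),(527,390),(541,545),(466,550)],.048)
box("brg",[(120,32),(207,31),(198,180),(113,173)],.032)
for q in[(716,46),(713,286),(55,295)]:print("plate",w(f2(q),.015))
for q in[(527,85),(522,228)]:print("stop",w(f2(q),.053))
for q in[(291,90),(285,230)]:print("jaw",w(f2(q),.05))
print("wedge",w(f2((79,139)),.119))
print("mallet",w(f3((69,178)),.08),w(f3((93,163)),.056),w(f3((260,26)),.056))
print("cam",-cams.camera_info("top")["R"].T@cams.camera_info("top")["t"])
p,R=pose();print(p,R)
E
```

```text
block [ 0.4421 -0.0325] L 0.058497704781488996 0.02975914367062788 yaw long -155.59070844714398 -66.92230790980871
hs [ 0.4217 -0.1879] L 0.05986484176993292 0.030082897650335637 yaw long 178.5702704043069 -91.13714708768694
brg [ 0.5829 -0.0706] L 0.060596597188325156 0.035402884435841026 yaw long 171.33415521732897 -97.54043244782005
plate [0.6067 0.0732 0.015 ]
plate [0.4991 0.0819 0.015 ]
plate [0.5234 0.3713 0.015 ]
stop [0.5901 0.1514 0.053 ]
stop [0.5283 0.1569 0.053 ]
jaw [0.5984 0.2542 0.05  ]
jaw [0.5377 0.2588 0.05  ]
wedge [0.5734 0.3192 0.119 ]
mallet [ 0.6257 -0.2352  0.08  ] [ 0.641  -0.2594  0.056 ] [ 0.7374 -0.4032  0.056 ]
cam [ 0.4031 -0.0522  1.0717]
[ 0.2556 -0.5698  0.226 ] [[ 0.9124  0.4093 -0.0007]
 [ 0.4093 -0.9124  0.0013]
 [-0.0001 -0.0015 -1.    ]]
```

```bash
python3 -c "
from h import *
rel((.583,-.0706,.12),np.radians(-8));print(pose()[0])"
```

```text
shift cm [ 50.3  -32.13  10.64] turns [array([-1.000e-03, -1.000e-03, -1.009e+00]), array([-1.000e-03,  2.000e-03,  2.132e+00])]
[ 0.2556429 -0.5698107  0.2260055]
```

Call:
drive_tool(commands=[[[0,0,-1.009],[50.3,-32.13,4],1],[[0,0,-1.009],[50.3,-32.13,4],1],[[0,0,-1.009],[50.3,-32.13,4],1],[[0,0,-1.009],[50.3,-32.13,4],1],[[0,0,-1.009],[50.3,-32.13,4],1],[[0,0,-1.009],[50.3,-32.13,4],1],[[0,0,-1.009],[50.3,-32.13,4],1],[[0,0,-1.009],[50.3,-32.13,4],1],[[0,0,-1.009],[50.3,-32.13,4],1],[[0,0,-1.009],[50.3,-32.13,4],1],[[0,0,-1.009],[50.3,-32.13,4],1],[[0,0,-1.009],[50.3,-32.13,4],1],[[0,0,-1.009],[50.3,-32.13,10.64],1],[[0,0,-1.009],[50.3,-32.13,10.64],1],[[0,0,-1.009],[50.3,-32.13,10.64],1],[[0,0,-1.009],[50.3,-32.13,10.64],1],[[0,0,-1.009],[50.3,-32.13,10.64],1],[[0,0,-1.009],[50.3,-32.13,10.64],1]])

```text
clock: 1.6
position: [0.5829, -0.0718, 0.1201]
ee_rot: [-2.371, -2.06, 0.002]
force: [0.0, -0.5, 0.1]
width: 1.001
gripper_force: 0.0
```

Run:
```python
from h import *
import cv2
rel((.583,-.0706,.12),np.radians(-8)); rel((.583,-.0706,.008),np.radians(-8))
s=cams.get_image("scene");cv2.imwrite("pics/s1.png",cv2.resize(s[170:320,230:430],None,fx=4,fy=4,interpolation=cv2.INTER_CUBIC))
```

```text
shift cm [ 0.12 -0.    0.01] turns [array([-0.001,  0.001, -0.   ]), array([1.000e-03, 2.000e-03, 3.141e+00])]
shift cm [1.200e-01 1.000e-02 1.121e+01] turns [array([-0.001,  0.001, -0.   ]), array([1.000e-03, 2.000e-03, 3.141e+00])]
```

View pics/s1.png

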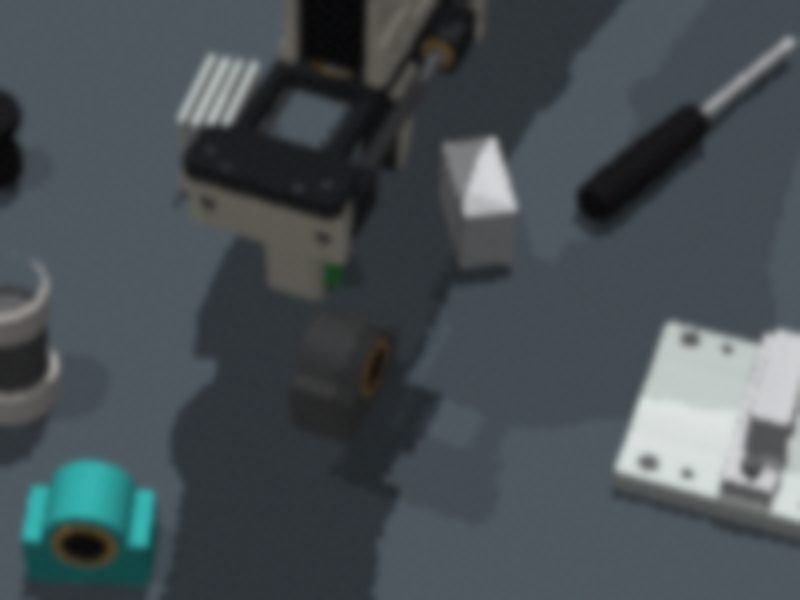

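Run:
```python
from h import *
i=cams.camera_info("scene")
def pr(X):
    c=i["R"]@X+i["t"];q=i["camera_matrix"]@c/c[2];return ((q[:2]-[230,170])*4).round()
u=np.array([np.cos(-.14),np.sin(-.14),0])
v=np.array([-u[1],u[0],0])
for b in(.03,-.03):
  for a in(.017,-.017): print(pr(np.array([.583,-.0706,.032])+b*u+a*v))
print(pr(np.array([.583,-.0706,.051])))
for a in(.046,-.046,.065): print(a,pr(np.array([.583,-.0718,.12])+a*u))
```

```text
[349. 401.]
[287. 381.]
[395. 321.]
[334. 303.]
[342. 325.]
0.046 [303. 287.]
-0.046 [377. 166.]
0.065 [286. 314.]
```

Call:
drive_tool(commands=[[[0,0,0],[0.2,0,6],1],[[0,0,0],[0.2,0,9],1],[[0,0,0],[0.2,0,11.2],1],[[0,0,0],[0.2,0,11.2],1],[[0,0,0],[0.2,0,11.2],1],[[0,0,0],[0.2,0,11.2],-1],[[0,0,0],[0.2,0,11.2],-1],[[0,0,0],[0.2,0,11.2],-1],[[0,0,0],[0.2,0,11.2],-1],[[0,0,0],[0.2,0,11.2],-1],[[0,0,0],[0.2,0,11.2],-1],[[0,0,0],[0.2,0,11.2],-1]], newtons=40)

```text
clock: 2.65
position: [0.5841, -0.0693, 0.0092]
ee_rot: [2.371, 2.06, 0.001]
force: [-1.1, -0.0, 7.7]
width: 0.655
gripper_force: 39.8
```

```bash
cat >> h.py <<'E'
PO=np.array([.565,.222]);PY=np.radians(-4.8)
def pal(y,z,x=0):
    return (PO[0]+x*np.cos(PY)-y*np.sin(PY),PO[1]+x*np.sin(PY)+y*np.cos(PY),z)
E
python3 -c "
from h import *
s=readout.observe();print(s['width'],s['gripper_force'])
rel(pal(-.048,.10),PY);rel(pal(-.048,.025),PY)"
```

```text
0.6551481007649408 39.80078458786011
shift cm [23.78 -5.68 -9.09] turns [array([ 0.001,  0.   , -0.056]), array([ 0.000e+00, -2.000e-03,  3.085e+00])]
shift cm [23.79 -5.69 -1.59] turns [array([ 0.001,  0.   , -0.056]), array([ 0.000e+00, -2.000e-03,  3.085e+00])]
```

Call:
drive_tool(commands=[[[0,0,0],[0,0,-5],-1],[[0,0,0],[0,0,-9.1],-1],[[0,0,0],[0,0,-9.1],-1],[[0,0,-0.056],[23.8,-5.7,-9.1],-1],[[0,0,-0.056],[23.8,-5.7,-9.1],-1],[[0,0,-0.056],[23.8,-5.7,-9.1],-1],[[0,0,-0.056],[23.8,-5.7,-9.1],-1],[[0,0,-0.056],[23.8,-5.7,-9.1],-1],[[0,0,-0.056],[23.8,-5.7,-9.1],-1],[[0,0,-0.056],[23.8,-5.7,-9.1],-1],[[0,0,-0.056],[23.8,-5.7,-9.1],-1],[[0,0,-0.056],[23.8,-5.7,-9.1],-1]])

```text
clock: 3.65
position: [0.5598, 0.1739, 0.0985]
ee_rot: [2.312, 2.127, -0.003]
force: [0.6, -1.2, -4.7]
width: 0.651
gripper_force: 39.8
```

Run:
```python
from h import *
import cv2
rel(pal(-.048,.025),PY); print(readout.observe()["width"],readout.observe()["force"])
s=cams.get_image("scene");t=cams.get_image("top")
m=np.zeros((600,800,3),np.uint8)
m[:340]=cv2.resize(s[225:310,370:570],None,fx=4,fy=4,interpolation=cv2.INTER_CUBIC)
m[345:589]=cv2.resize(t[240:301,100:300],None,fx=4,fy=4,interpolation=cv2.INTER_CUBIC)
cv2.imwrite("pics/s2.png",m)
```

```text
shift cm [0.05 0.13 7.35] turns [array([-0.001,  0.001,  0.   ]), array([-2.000e-03, -2.000e-03, -3.141e+00])]
0.651197831096334 [ 0.61072949 -1.23670735 -4.74816728]
```

View pics/s2.png

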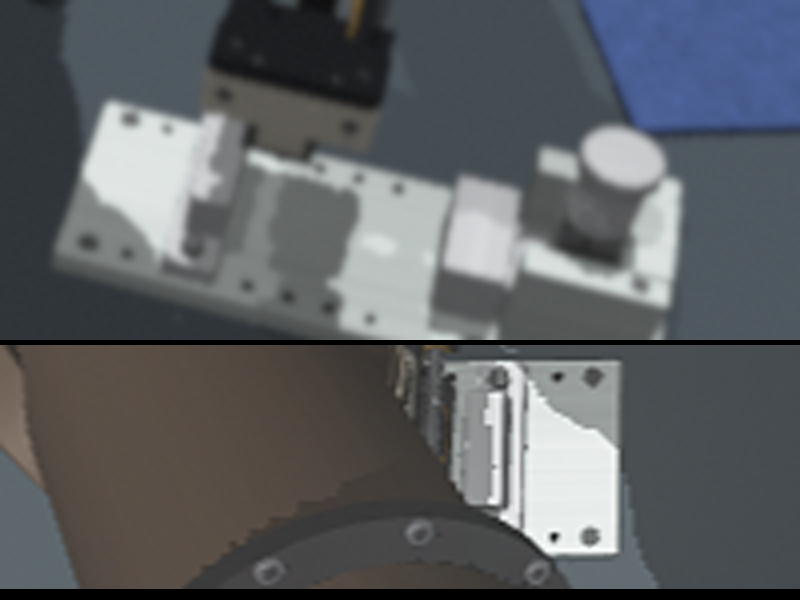

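Run:
```python
from h import *
import cv2
i=cams.camera_info("scene")
def pr(X):
    c=i["R"]@X+i["t"];q=i["camera_matrix"]@c/c[2];return ((q[:2]-[370,225])*4).round()
p,R=pose();u=R[:,1];v=R[:,0]
print("tip",pr(p),"+finger",pr(p+.03*u),pr(p+.049*u), "-finger",pr(p-.03*u))
b=p-[0,0,.009]
for s in(.03,-.03):
  for a in(.017,-.017): print("foot bottom",pr(b+s*u+a*v),"top",pr(b+s*u+a*v+[0,0,.032]))
s=cams.get_image("scene")
cv2.imwrite("pics/s3.png",cv2.resize(s[190:290,390:523],None,fx=6,fy=6,interpolation=cv2.INTER_CUBIC))
```

```text
tip [288. 101.] +finger [276. 144.] [269. 172.] -finger [300.  59.]
foot bottom [309. 166.] top [322. 119.]
foot bottom [237. 148.] top [248. 101.]
foot bottom [331.  81.] top [344.  34.]
foot bottom [262.  63.] top [273.  16.]
```

View pics/s3.png

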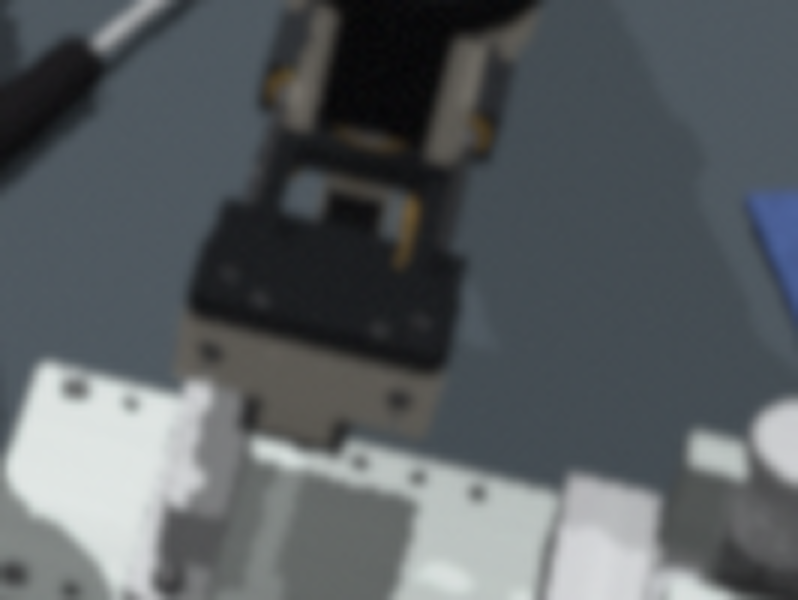

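Call:
drive_tool(commands=[[[0,0,0],[0.05,0.13,4],-1],[[0,0,0],[0.05,0.13,6.4],-1],[[0,0,0],[0.05,0.13,7.3],-1],[[0,0,0],[0.05,0.13,7.3],-1],[[0,0,0],[-0.15,0.13,7.35],-1],[[0,0,0],[-0.3,0.13,7.35],-1],[[0,0,0],[-0.3,0.13,7.35],-1],[[0,0,0],[-0.3,0.13,7.35],-1]])

```text
clock: 4.47
position: [0.5614, 0.1751, 0.0258]
ee_rot: [-2.308, -2.126, -0.007]
force: [1.2, 13.5, -12.1]
width: 0.65
gripper_force: 39.7
```

Call:
drive_tool(commands=[[[0,0,0],[0,0,0.15],-1],[[0,0,0],[0.1,0,0.25],-1],[[0,0,0],[0.1,0,0.25],-1]])

```text
clock: 4.72
position: [0.5621, 0.1751, 0.0241]
ee_rot: [-2.31, -2.126, -0.007]
force: [-0.9, 9.9, -2.7]
width: 0.65
gripper_force: 39.7
```

Call:
drive_tool(commands=[[[0,0,0],[0,0,0],1],[[0,0,0],[0,0,0],1],[[0,0,0],[0,0,0],1],[[0,0,0],[0,0,0],1],[[0,0,0],[0,0,-4],1],[[0,0,0],[0,0,-8],1],[[0,0,0],[0,0,-10],1],[[0,0,0],[0,0,-10],1]])

```text
clock: 5.38
position: [0.5645, 0.1731, 0.1286]
ee_rot: [2.311, 2.123, 0.012]
force: [1.2, 0.4, -0.6]
width: 0.998
gripper_force: 0.0
```

```bash
python3 -c "
from h import *
rel((.442,-.0325,.10),np.radians(24));s=readout.observe();print(s['width'],s['force'])"
```

```text
shift cm [-21.54 -10.48   2.71] turns [array([ 0.008, -0.001, -0.504]), array([-2.000e-03, -1.100e-02,  2.638e+00])]
0.9983209461751394 [ 1.19372003  0.38374917 -0.60664849]
```

Call:
drive_tool(commands=[[[0,0,-0.504],[-21.5,-10.5,2.5],1],[[0,0,-0.504],[-21.5,-10.5,2.5],1],[[0,0,-0.504],[-21.5,-10.5,2.5],1],[[0,0,-0.504],[-21.5,-10.5,2.5],1],[[0,0,-0.504],[-21.5,-10.5,2.5],1],[[0,0,-0.504],[-21.5,-10.5,2.5],1],[[0,0,-0.504],[-21.5,-10.5,2.5],1],[[0,0,-0.504],[-21.5,-10.5,2.5],1],[[0,0,-0.504],[-21.5,-10.5,2.5],1]])

```text
clock: 6.13
position: [0.4393, -0.0331, 0.0985]
ee_rot: [1.711, 2.634, 0.001]
force: [0.3, 0.5, -0.4]
width: 1.002
gripper_force: 0.0
```

```bash
python3 -c "
from h import *
rel((.442,-.0325,.008),np.radians(24))"
```

```text
shift cm [-0.05  0.26  9.05] turns [array([ 0.001,  0.   , -0.   ]), array([ 0.000e+00, -1.000e-03,  3.142e+00])]
```

Call:
drive_tool(commands=[[[0,0,0],[0,0.2,4],1],[[0,0,0],[0,0.2,7],1],[[0,0,0],[0,0.2,9],1],[[0,0,0],[0,0.2,9.05],1],[[0,0,0],[0,0.2,9.05],1],[[0,0,0],[0,0.2,9.05],-1],[[0,0,0],[0,0.2,9.05],-1],[[0,0,0],[0,0.2,9.05],-1],[[0,0,0],[0,0.2,9.05],-1],[[0,0,0],[0,0.2,9.05],-1],[[0,0,0],[0,0.2,9.05],-1],[[0,0,0],[0,0.2,9.05],-1]])

```text
clock: 7.13
position: [0.4417, -0.0322, 0.0085]
ee_rot: [1.709, 2.634, 0.002]
force: [1.0, -0.0, 7.0]
width: 0.654
gripper_force: 40.0
```

```bash
python3 -c "
from h import *
p=np.array([.5610,.1751])+np.array([.0837,.9965])*.036
print(p);rel((p[0],p[1],.10),PY)"
```

```text
[0.5640132 0.210974 ]
shift cm [17.22 21.1  -9.12] turns [array([0.002, 0.   , 0.504]), array([-0.   ,  0.003, -2.638])]
```

Call:
drive_tool(commands=[[[0,0,0],[0,0,-5],-1],[[0,0,0],[0,0,-9.2],-1],[[0,0,0],[0,0,-9.2],-1],[[0,0,0.504],[17.2,21.1,-9.2],-1],[[0,0,0.504],[17.2,21.1,-9.2],-1],[[0,0,0.504],[17.2,21.1,-9.2],-1],[[0,0,0.504],[17.2,21.1,-9.2],-1],[[0,0,0.504],[17.2,21.1,-9.2],-1],[[0,0,0.504],[17.2,21.1,-9.2],-1],[[0,0,0.504],[17.2,21.1,-9.2],-1],[[0,0,0.504],[17.2,21.1,-9.2],-1],[[0,0,0.504],[17.2,21.1,-9.2],-1],[[0,0,0.504],[17.2,21.1,-9.2],-1],[[0,0,0.504],[17.2,21.1,-9.2],-1]])

```text
clock: 8.3
position: [0.5624, 0.2088, 0.0989]
ee_rot: [2.314, 2.124, -0.004]
force: [0.8, 0.0, -5.1]
width: 0.649
gripper_force: 40.0
```

Run:
```python
from h import *
import cv2
rel((.564,.211,.0245),PY); print(readout.observe()["width"])
s=cams.get_image("scene")
cv2.imwrite("pics/s4.png",cv2.resize(s[220:320,390:523],None,fx=6,fy=6,interpolation=cv2.INTER_CUBIC))
```

```text
shift cm [0.24 0.15 7.44] turns [array([-0.002,  0.002, -0.002]), array([3.00e-03, 2.00e-03, 3.14e+00])]
0.6486592169985187
```

View pics/s4.png

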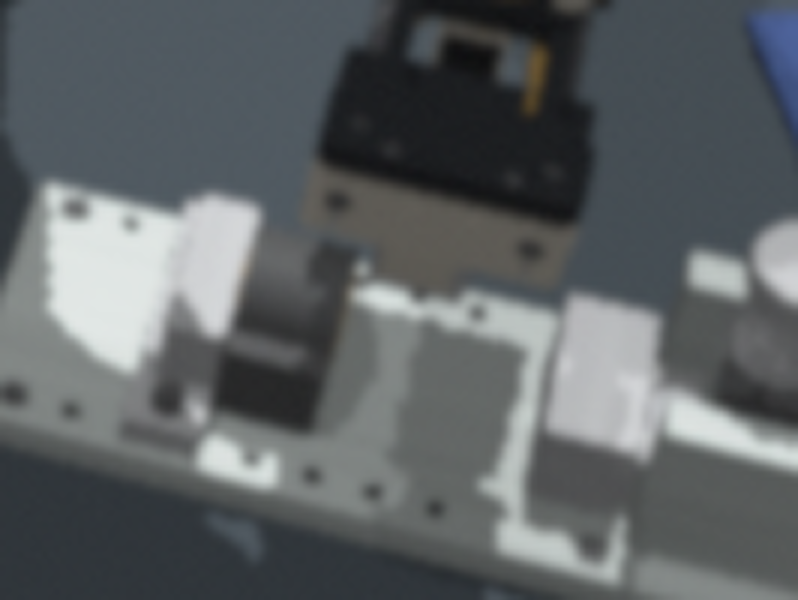

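Call:
drive_tool(commands=[[[0,0,0],[0.24,0.15,4],-1],[[0,0,0],[0.24,0.15,6.4],-1],[[0,0,0],[0.24,0.15,7.35],-1],[[0,0,0],[0.24,0.15,7.35],-1],[[0,0,0],[0.0,0.15,7.35],-1],[[0,0,0],[-0.2,0.15,7.35],-1],[[0,0,0],[-0.2,0.15,7.35],-1],[[0,0,0],[-0.2,0.15,7.35],-1]])

```text
clock: 9.02
position: [0.5651, 0.2083, 0.0272]
ee_rot: [2.313, 2.125, 0.002]
force: [-0.4, -0.6, -5.5]
width: 0.652
gripper_force: 40.0
```

Call:
drive_tool(commands=[[[0,0,0],[-0.2,0,0.15],-1],[[0,0,0],[-0.35,0,0.15],-1],[[0,0,0],[-0.35,0,0.15],-1],[[0,0,0],[-0.35,0,0.15],-1]])

```text
clock: 9.35
position: [0.5642, 0.2052, 0.0249]
ee_rot: [2.313, 2.126, 0.0]
force: [0.1, 0.6, -4.8]
width: 0.651
gripper_force: 40.0
```

Call:
drive_tool(commands=[[[0,0,0],[-0.2,0,0.05],-1],[[0,0,0],[-0.3,0,0.05],-1],[[0,0,0],[-0.3,0,0.05],-1],[[0,0,0],[-0.3,0,0.05],-1]])

```text
clock: 9.68
position: [0.5642, 0.2051, 0.0249]
ee_rot: [-2.31, -2.127, -0.006]
force: [0.9, 7.9, -5.7]
width: 0.65
gripper_force: 40.0
```

Call:
drive_tool(commands=[[[0,0,0],[0.25,0,0.12],-1],[[0,0,0],[0.25,0,0.2],-1],[[0,0,0],[0.25,0,0.2],-1],[[0,0,0],[0.25,0,0.2],1],[[0,0,0],[0.25,0,0.2],1],[[0,0,0],[0.25,0,0.2],1],[[0,0,0],[0.25,0,0.2],1],[[0,0,0],[0.25,0,-4],1],[[0,0,0],[0.25,0,-8],1],[[0,0,0],[0.25,0,-10],1],[[0,0,0],[0.25,0,-10],1]])

```text
clock: 10.6
position: [0.567, 0.206, 0.1297]
ee_rot: [2.311, 2.124, 0.012]
force: [0.7, 0.7, 0.3]
width: 1.001
gripper_force: 0.0
```

```bash
python3 -c "
from h import *
rel((.4217,-.1879,.11),np.radians(-1.3));s=readout.observe();print(s['width'],s['force'])"
```

```text
shift cm [-40.48 -11.17   1.73] turns [array([ 0.008, -0.003, -0.062]), array([-0.005, -0.012,  3.08 ])]
1.0009086671511949 [0.69561662 0.73591589 0.32532817]
```

Call:
drive_tool(commands=[[[0,0,-0.062],[-40.5,-11.3,1.6],1],[[0,0,-0.062],[-40.5,-11.3,1.6],1],[[0,0,-0.062],[-40.5,-11.3,1.6],1],[[0,0,-0.062],[-40.5,-11.3,1.6],1],[[0,0,-0.062],[-40.5,-11.3,1.6],1],[[0,0,-0.062],[-40.5,-11.3,1.6],1],[[0,0,-0.062],[-40.5,-11.3,1.6],1],[[0,0,-0.062],[-40.5,-11.3,1.6],1],[[0,0,-0.062],[-40.5,-11.3,1.6],1],[[0,0,-0.062],[-40.5,-11.3,1.6],1],[[0,0,-0.062],[-40.5,-11.3,1.6],1],[[0,0,-0.062],[-40.5,-11.3,1.6],1],[[0,0,-0.062],[-40.5,-11.3,1.6],1]])

```text
clock: 11.68
position: [0.4174, -0.1893, 0.1081]
ee_rot: [-2.247, -2.195, -0.0]
force: [0.4, 0.5, 1.2]
width: 1.0
gripper_force: 0.0
```

```bash
python3 -c "
from h import *
rel((.4217,-.1879,.008),np.radians(-1.3))"
```

```text
shift cm [ 0.15  0.42 10.01] turns [array([-0.   , -0.   , -0.001]), array([-1.000e-03,  0.000e+00,  3.141e+00])]
```

Call:
drive_tool(commands=[[[0,0,0],[0.15,0.35,4],1],[[0,0,0],[0.15,0.35,7.5],1],[[0,0,0],[0.15,0.35,9.5],1],[[0,0,0],[0.15,0.35,10.1],1],[[0,0,0],[0.15,0.35,10.1],1],[[0,0,0],[0.15,0.35,10.1],-1],[[0,0,0],[0.15,0.35,10.1],-1],[[0,0,0],[0.15,0.35,10.1],-1],[[0,0,0],[0.15,0.35,10.1],-1],[[0,0,0],[0.15,0.35,10.1],-1],[[0,0,0],[0.15,0.35,10.1],-1],[[0,0,0],[0.15,0.35,10.1],-1]])

```text
clock: 12.68
position: [0.4215, -0.1883, 0.008]
ee_rot: [2.245, 2.196, 0.001]
force: [-0.8, 1.5, 7.6]
width: 0.649
gripper_force: 40.0
```

```bash
python3 -c "
from h import *
p=np.array([.5634,.2051])+np.array([.0837,.9965])*.0335
print(p);rel((p[0],p[1],.11),PY)"
```

```text
[0.56620395 0.23848275]
shift cm [ 42.99  13.52 -10.21] turns [array([0.001, 0.001, 0.061]), array([-1.00e-03,  2.00e-03, -3.08e+00])]
```

Call:
drive_tool(commands=[[[0,0,0],[0,0,-5],-1],[[0,0,0],[0,0,-10],-1],[[0,0,0],[0,0,-10.2],-1],[[0,0,0.061],[43.0,13.5,-10.2],-1],[[0,0,0.061],[43.0,13.5,-10.2],-1],[[0,0,0.061],[43.0,13.5,-10.2],-1],[[0,0,0.061],[43.0,13.5,-10.2],-1],[[0,0,0.061],[43.0,13.5,-10.2],-1],[[0,0,0.061],[43.0,13.5,-10.2],-1],[[0,0,0.061],[43.0,13.5,-10.2],-1],[[0,0,0.061],[43.0,13.5,-10.2],-1],[[0,0,0.061],[43.0,13.5,-10.2],-1],[[0,0,0.061],[43.0,13.5,-10.2],-1],[[0,0,0.061],[43.0,13.5,-10.2],-1],[[0,0,0.061],[43.0,13.5,-10.2],-1],[[0,0,0.061],[43.0,13.5,-10.2],-1],[[0,0,0.061],[43.0,13.5,-10.2],-1],[[0,0,0.061],[43.0,13.5,-10.2],-1]])

```text
clock: 14.18
position: [0.5653, 0.237, 0.109]
ee_rot: [2.313, 2.125, -0.003]
force: [0.1, -0.2, -2.4]
width: 0.653
gripper_force: 40.0
```

Run:
```python
from h import *
import cv2
rel((.5662,.2385,.025),PY); print(readout.observe()["width"])
s=cams.get_image("scene")
cv2.imwrite("pics/s5.png",cv2.resize(s[220:320,410:543],None,fx=6,fy=6,interpolation=cv2.INTER_CUBIC))
```

```text
shift cm [0.17 0.08 8.4 ] turns [array([-0.001,  0.002, -0.001]), array([3.000e-03, 1.000e-03, 3.141e+00])]
0.6534694430404467
```

View pics/s5.png

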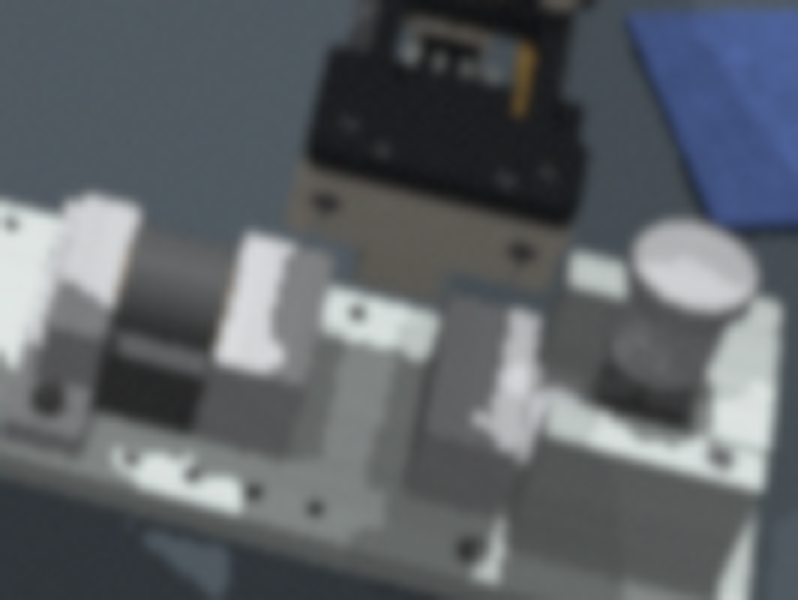

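Call:
drive_tool(commands=[[[0,0,0],[0.17,0.05,3],-1],[[0,0,0],[0.17,0.05,4],-1],[[0,0,0],[0.17,0.05,5],-1],[[0,0,0],[0.17,0.05,5.8],-1],[[0,0,0],[0.17,0.05,6.6],-1],[[0,0,0],[0.17,0.05,6.6],-1]])

```text
clock: 14.73
position: [0.5655, 0.2399, 0.042]
ee_rot: [-2.312, -2.127, 0.003]
force: [-0.1, 0.3, -1.7]
width: 0.648
gripper_force: 40.0
```

Free of contact at depth; continue down and nudge toward the block.

Call:
drive_tool(commands=[[[0,0,0],[0,0,1],-1],[[0,0,0],[0,0,1.6],-1],[[0,0,0],[-0.2,0,1.6],-1],[[0,0,0],[-0.4,0,1.6],-1],[[0,0,0],[-0.4,0,1.6],-1],[[0,0,0],[-0.4,0,1.7],-1]])

```text
clock: 15.23
position: [0.5663, 0.2366, 0.0269]
ee_rot: [2.312, 2.127, 0.001]
force: [-0.4, 0.3, -1.2]
width: 0.65
gripper_force: 40.0
```

Call:
drive_tool(commands=[[[0,0,0],[0,0,0.25],-1],[[0,0,0],[0,0,0.35],-1],[[0,0,0],[0,0,0.35],-1],[[0,0,0],[0,0,0.35],-1]])

```text
clock: 15.57
position: [0.566, 0.2367, 0.0231]
ee_rot: [2.312, 2.127, 0.001]
force: [-0.7, -0.7, 1.1]
width: 0.65
gripper_force: 40.0
```

Call:
drive_tool(commands=[[[0,0,0],[0,0,0.3],1],[[0,0,0],[0,0,0.3],1],[[0,0,0],[0,0,0.3],1],[[0,0,0],[0,0,0.3],1],[[0,0,0],[0,0,-4],1],[[0,0,0],[0,0,-8],1],[[0,0,0],[0,0,-12],1],[[0,0,0],[0,0,-12],1]])

```text
clock: 16.23
position: [0.5695, 0.2393, 0.1511]
ee_rot: [2.309, 2.125, 0.018]
force: [0.5, 1.4, 0.0]
width: 0.999
gripper_force: 0.0
```

Run:
```python
from h import *
rel((.6506,-.2727,.15),np.radians(33.6))
import cv2
t=cams.get_image("scene")
cv2.imwrite("pics/s6.png",cv2.resize(t[220:320,410:543],None,fx=6,fy=6,interpolation=cv2.INTER_CUBIC))
```

```text
shift cm [-50.36  12.32  -0.09] turns [array([ 0.012, -0.003, -0.669]), array([-0.004, -0.015,  2.472])]
```

View pics/s6.png

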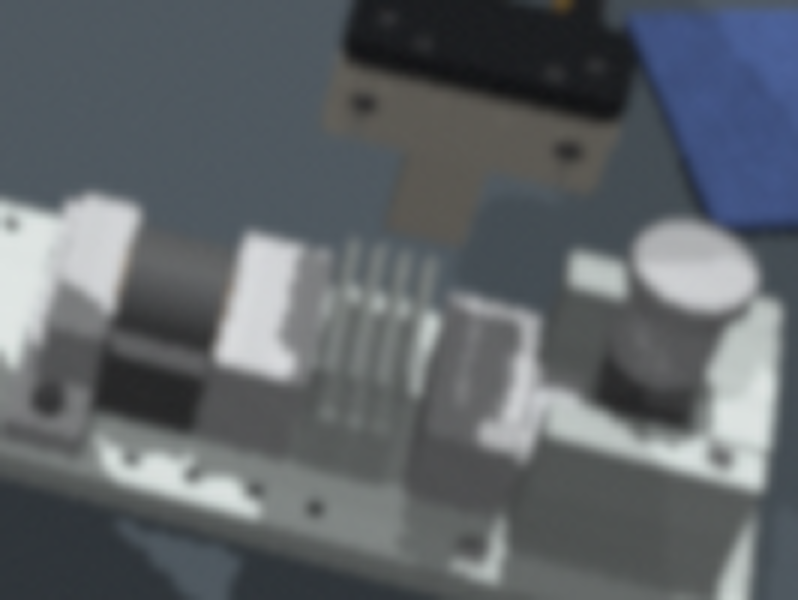

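All three samples stand upright in the bay: bearing (170,320), block (255,340), heat sink (370,370). Now the mallet.

Call:
drive_tool(commands=[[[0,0,-0.669],[-50.4,12.3,-0.1],1],[[0,0,-0.669],[-50.4,12.3,-0.1],1],[[0,0,-0.669],[-50.4,12.3,-0.1],1],[[0,0,-0.669],[-50.4,12.3,-0.1],1],[[0,0,-0.669],[-50.4,12.3,-0.1],1],[[0,0,-0.669],[-50.4,12.3,-0.1],1],[[0,0,-0.669],[-50.4,12.3,-0.1],1],[[0,0,-0.669],[-50.4,12.3,-0.1],0.5],[[0,0,-0.669],[-50.4,12.3,-0.1],0.3],[[0,0,-0.669],[-50.4,12.3,-0.1],0.3],[[0,0,-0.669],[-50.4,12.3,-0.1],0.3],[[0,0,-0.669],[-50.4,12.3,-0.1],0.3],[[0,0,-0.669],[-50.4,12.3,-0.1],0.3],[[0,0,-0.669],[-50.4,12.3,-0.1],0.3],[[0,0,-0.669],[-50.4,12.3,-0.1],0.3],[[0,0,-0.669],[-50.4,12.3,-0.1],0.3]])

```text
clock: 17.62
position: [0.6463, -0.2742, 0.1429]
ee_rot: [-1.483, -2.768, -0.001]
force: [-0.9, 0.5, -1.5]
width: 0.647
gripper_force: 0.0
```

Run:
```python
from h import *
rel((.6506,-.2727,.024),np.radians(33.6));print(readout.observe()["joints"].round(2))
```

```text
shift cm [-0.14  0.44 11.89] turns [array([ 0.   , -0.002,  0.001]), array([ 3.000e-03,  0.000e+00, -3.141e+00])]
[ 0.63  0.69 -0.52  1.42  0.36  1.13  0.64]
```

Call:
drive_tool(commands=[[[0,0,0],[-0.1,0.3,4],0.3],[[0,0,0],[-0.1,0.3,8],0.3],[[0,0,0],[-0.1,0.3,10.8],0.3],[[0,0,0],[-0.1,0.3,11.8],0.3],[[0,0,0],[-0.1,0.3,11.8],0.3],[[0,0,0],[-0.1,0.3,11.8],-1],[[0,0,0],[-0.1,0.3,11.8],-1],[[0,0,0],[-0.1,0.3,11.8],-1],[[0,0,0],[-0.1,0.3,11.8],-1],[[0,0,0],[-0.1,0.3,11.8],-1],[[0,0,0],[-0.1,0.3,11.8],-1],[[0,0,0],[-0.1,0.3,11.8],-1],[[0,0,0],[-0.1,0.3,11.8],-1]], newtons=60)

```text
clock: 18.7
position: [0.6508, -0.2748, 0.0268]
ee_rot: [1.484, 2.767, 0.002]
force: [2.4, 1.3, 4.3]
width: 0.236
gripper_force: 60.0
```

Run:
```python
from h import *
rel((.6202,.3153,.200),np.radians(85.2))
```

```text
shift cm [ 50.83  30.12 -17.33] turns [array([ 0.001,  0.002, -0.901]), array([ 3.000e-03, -2.000e-03,  2.241e+00])]
```

Call:
drive_tool(commands=[[[0,0,0],[0,0,-4],-1],[[0,0,0],[0,0,-8],-1],[[0,0,0],[0,0,-12],-1],[[0,0,0],[0,0,-16],-1],[[0,0,0],[0,0,-17.5],-1],[[0,0,0],[0,0,-17.5],-1]])

```text
clock: 19.2
position: [0.6512, -0.2756, 0.2052]
ee_rot: [1.483, 2.763, 0.001]
force: [0.4, -0.2, -4.3]
width: 0.233
gripper_force: 60.0
```

Run:
```python
from h import *
rel((.6202,.3153,.200),np.radians(85.2))
s=readout.observe();print(s["ft_torque"],s["force"])
```

```text
shift cm [50.97 30.07  0.37] turns [array([ 0.001,  0.006, -0.902]), array([ 7.00e-03, -1.00e-03,  2.24e+00])]
[-0.09223602 -0.31090003 -0.02635223] [ 0.40781274 -0.17207934 -4.34886414]
```

Call:
drive_tool(commands=[[[0,0,-0.9],[51,30,0.4],-1],[[0,0,-0.9],[51,30,0.4],-1],[[0,0,-0.9],[51,30,0.4],-1],[[0,0,-0.9],[51,30,0.4],-1],[[0,0,-0.9],[51,30,0.4],-1],[[0,0,-0.9],[51,30,0.4],-1],[[0,0,-0.9],[51,30,0.4],-1],[[0,0,-0.9],[51,30,0.4],-1],[[0,0,-0.9],[51,30,0.4],-1],[[0,0,-0.9],[51,30,0.4],-1],[[0,0,-0.9],[51,30,0.4],-1],[[0,0,-0.9],[51,30,0.4],-1],[[0,0,-0.9],[51,30,0.4],-1],[[0,0,-0.9],[51,30,0.4],-1],[[0,0,-0.9],[51,30,0.4],-1],[[0,0,-0.9],[51,30,0.4],-1],[[0,0,-0.9],[51,30,0.4],-1],[[0,0,-0.9],[51,30,0.4],-1]])

```text
clock: 20.7
position: [0.6175, 0.3136, 0.1945]
ee_rot: [-0.135, -3.137, 0.005]
force: [-0.2, -0.2, -4.0]
width: 0.24
gripper_force: 60.0
```

Run:
```python
from h import *
import cv2
rel((.6202,.3153,.200),np.radians(85.2)); p,R=pose()
# wedge head position from scene image: bright ellipse, and mallet check numerically
i=cams.camera_info("scene")
def pr(X):
    c=i["R"]@X+i["t"];q=i["camera_matrix"]@c/c[2];return q[:2].round(1)
h=p+R@[.047,0,.0268];print("mallet bottom",h,pr(h),"wedge",pr(np.array([.5734,.3192,.119])))
# s6 reading: wedge head top ellipse centre at crop (694,266)
print("wedge by scene",w((694/6+410-.4,266/6+220-.4),.119,"scene"),"stop/jaw dbg")
print(readout.observe()["joints"].round(2))
```

```text
shift cm [-0.26  0.19 -0.55] turns [array([-0.003, -0.002, -0.002]), array([-3.00e-03,  5.00e-03,  3.14e+00])]
mallet bottom [0.57057418 0.31757855 0.16782286] [530.9 242.9] wedge [524.2 263. ]
wedge by scene [0.57535144 0.32101989 0.119     ] stop/jaw dbg
[-0.12  0.69 -0.76  1.38  0.48  1.27  0.58]
```

Call:
drive_tool(commands=[[[0,0,0],[-0.35,0.25,-0.5],-1],[[0,0,0],[-0.35,0.25,-0.5],-1],[[0,0,0],[-0.35,0.25,-0.5],-1],[[0,0,0],[-0.35,0.25,3.0],-1],[[0,0,0],[-0.35,0.25,6.0],-1],[[0,0,0],[-0.35,0.25,6.0],-1]])

```text
clock: 21.2
position: [0.6208, 0.3163, 0.1324]
ee_rot: [-0.135, -3.136, 0.003]
force: [-0.6, -1.0, -5.6]
width: 0.237
gripper_force: 60.0
```

Run:
```python
from h import *
s=readout.observe();print(s["force"],s["ft_torque"],s["position"],s["width"])
rel((.6212,.316,.1458),np.radians(85.2))
```

```text
[-0.6149269  -1.03240514 -5.58920984] [ 0.06158956 -0.28714188  0.01039238] [0.62082412 0.31633015 0.13240354] 0.23652459621715072
shift cm [-0.04 -0.03 -1.34] turns [array([-0.002, -0.003, -0.002]), array([-4.000e-03,  3.000e-03,  3.139e+00])]
```

Call:
drive_tool(commands=[[[0,0,0],[0,0,-3],-1],[[0,0,0],[0,0,-5.5],-1],[[0,0,0],[0,0,-5.5],-1],[[0,0,0],[0,0,-2],-1],[[0,0,0],[0,0,0.8],-1],[[0,0,0],[0,0,0.8],-1]])

```text
clock: 21.7
position: [0.6207, 0.3161, 0.1243]
ee_rot: [-0.135, -3.136, 0.004]
force: [0.7, 0.4, -4.3]
width: 0.23
gripper_force: 60.0
```

Run:
```python
from h import *
s=readout.observe();print(s["force"],s["ft_torque"],s["position"])
```

```text
[ 0.68804962  0.37664574 -4.34841533] [ 0.0887701  -0.22972158  0.01637424] [0.62071074 0.31613448 0.124273  ]
```

Call:
drive_tool(commands=[[[0,0,0],[0,0,-3],-1],[[0,0,0],[0,0,-5.5],-1],[[0,0,0],[0,0,-5.5],-1],[[0,0,0],[0,0,-2],-1],[[0,0,0],[0,0,0.6],-1],[[0,0,0],[0,0,0.6],-1],[[0,0,0],[0,0,0.6],-1]])

```text
clock: 22.28
position: [0.6206, 0.317, 0.1215]
ee_rot: [-0.133, -3.136, 0.003]
force: [0.3, 0.3, -4.2]
width: 0.236
gripper_force: 60.0
```

Run:
```python
from h import *
s=readout.observe();print(s["force"],s["ft_torque"],s["position"])
```

```text
[ 0.2683015   0.31238697 -4.2436196 ] [ 0.06581155 -0.3074168  -0.02212182] [0.62061915 0.31695558 0.1215062 ]
```

Call:
drive_tool(commands=[[[0,0,0],[0,0,-4],-1],[[0,0,0],[0,0,-8],-1],[[0,0,0],[0,0,-12],-1],[[0,0,0],[0,0,-15],-1],[[0,0,0],[0,0,-15],-1],[[0,0,0],[0,0,-15],-1]])

```text
clock: 22.78
position: [0.6216, 0.319, 0.2762]
ee_rot: [0.133, 3.135, 0.004]
force: [-0.1, 0.2, -6.2]
width: 0.234
gripper_force: 60.0
```

```bash
cat > chk.py <<'E'
from h import *
import cv2
old=cv2.resize(cv2.imread("pics/s6.png"),(133,100),interpolation=cv2.INTER_AREA)
new=cams.get_image("scene")[220:320,410:543]
g=lambda a:cv2.GaussianBlur(cv2.cvtColor(a,cv2.COLOR_BGR2GRAY),(3,3),0)
o,n=g(old),g(new)
for name,(x0,y0,x1,y1) in dict(wedge=(103,35,128,54),jaw=(70,47,91,78),hs=(51,40,74,80),block=(36,38,55,74),plate=(0,30,12,70)).items():
    r=cv2.matchTemplate(n,o[y0:y1,x0:x1],cv2.TM_CCOEFF_NORMED);_,v,_,l=cv2.minMaxLoc(r)
    print(name,round(v,2),"shift",l[0]-x0,l[1]-y0)
i=cams.camera_info("scene")
def pr(X):
    c=i["R"]@X+i["t"];q=i["camera_matrix"]@c/c[2];return q[:2]
a=np.array([.5744,.32,.119]);print("per 10mm down",pr(a-[0,0,.01])-pr(a)); j=np.array(pal(.0346,.05)); k=np.array(pal(.0246,.05));print("jaw per 10mm",pr(k)-pr(j))
E
python3 chk.py
```

```text
wedge 0.75 shift -62 40
jaw 0.77 shift -46 -13
hs 0.74 shift -7 0
block 0.84 shift 1 0
plate 0.93 shift 12 -3
per 10mm down [-1.51048098  3.69867238]
jaw per 10mm [-5.20196365 -1.34979263]
```

```bash
cat > chk2.py <<'E'
from chk import *
for name,(x0,y0,x1,y1),d in [("wedge",(103,35,128,54),(-.151,.37)),("wedgeRight",(114,37,128,56),(-.151,.37)),("jaw",(70,47,91,78),(-.52,-.135)),("jawfront",(70,72,88,90),(-.52,-.135)),("hs",(51,40,74,80),(-.52,-.135))]:
    out=[]
    for k in range(0,40 if "w" in name[0] else 14,2 if "w" in name[0] else 1):
        x,y=round(x0+d[0]*k),round(y0+d[1]*k)
        out.append(round(float(cv2.matchTemplate(n[y:y+y1-y0,x:x+x1-x0],o[y0:y1,x0:x1],cv2.TM_CCOEFF_NORMED)[0,0]),2))
    print(name,out)
print(n[30:74:2,100:130:2])
E
python3 chk2.py
```

```text
wedge 0.75 shift -96 31
jaw 0.77 shift -46 -13
hs 0.74 shift -7 0
block 0.84 shift 1 0
plate 0.93 shift 12 -3
per 10mm down [-1.51048098  3.69867238]
jaw per 10mm [-5.20196365 -1.34979263]
wedge [0.09, 0.17, 0.21, 0.27, 0.33, 0.42, 0.42, 0.48, 0.53, 0.61, 0.61, 0.64, 0.62, 0.56, 0.56, 0.42, 0.33, 0.23, 0.23, 0.07]
wedgeRight [0.14, 0.2, 0.24, 0.28, 0.33, 0.43, 0.43, 0.5, 0.59, 0.74, 0.74, 0.82, 0.79, 0.7, 0.7, 0.51, 0.39, 0.26, 0.26, 0.1]
jaw [0.39, 0.41, 0.41, 0.42, 0.37, 0.39, 0.39, 0.42, 0.42, 0.47, 0.47, 0.52, 0.5, 0.56]
jawfront [0.79, 0.8, 0.8, 0.78, 0.81, 0.81, 0.81, 0.78, 0.78, 0.74, 0.74, 0.7, 0.79, 0.79]
hs [0.65, 0.7, 0.7, 0.72, 0.67, 0.67, 0.67, 0.67, 0.67, 0.69, 0.69, 0.72, 0.68, 0.69]
[[ 83  78  74  73  73  72  70  56  62  77  82  82  80  81  81]
 [ 84  83  78  74  73  73  72  63  56  73  82  83  81  80  79]
 [ 84  84  83  80  75  73  72  69  56  66  80  82  81  80  78]
 [ 84  84  84  84  81  76  73  72  62  58  71  73  72  70  69]
 [ 84  84  84  84  84  82  78  74  69  57  57  55  54  55  56]
 [ 88  86  84  84  84  84  83  77  73  68  67  66  65  66  66]
 [133 115 102 
[... 294 characters left out ...]
5 101]
 [102 159 174 173 173 173 172 172 172 173 161 134 153 169 108]
 [ 94 146 172 174 174 173 173 173 172 172 173 174 179 168 101]
 [ 82 113 160 174 175 174 174 173 172 173 172 182 187 163  94]
 [ 79  84 122 157 171 174 175 174 173 169 164 180 188 163  90]
 [ 82  74  81 108 137 155 163 164 159 146 149 182 189 157  87]
 [ 88  81  74  77  87 101 112 116 109 116 159 189 189 151  85]
 [ 95  88  80  78  77  77  79  79  84 125 179 191 190 158  91]
 [102  93  84  83  83  81  81  80  96 141 183 189 189 170 111]
 [155 131 107  97  90  87  85  86 130 175 190 192 191 184 142]
 [203 183 165 149 134 120 104 102 156 188 192 194 193 188 146]
 [207 194 189 186 182 175 163 151 166 170 178 189 188 184 136]]
```

Call:
drive_tool(commands=[[[0,0,0],[0,0,4],-1],[[0,0,0],[0,0,8],-1],[[0,0,0],[0,0,9],-1],[[0,0,0],[0,0,9],-1],[[0,0,0],[0,0,9],-1],[[0,0,0],[0,0,9],-1]])

```text
clock: 23.38
position: [0.622, 0.319, 0.1849]
ee_rot: [0.133, 3.137, 0.003]
force: [-0.1, 0.6, -3.6]
width: 0.237
gripper_force: 60.0
```

Run:
```python
from h import *
s=readout.observe();print(s["force"],s["position"])
rel((.6207,.3165,.117),np.radians(85.2))
```

```text
[-0.10721435  0.56693519 -3.62346281] [0.62196163 0.31899923 0.18494308]
shift cm [ 0.12 -0.27  6.79] turns [array([ 0.002,  0.002, -0.001]), array([ 2.000e-03, -3.000e-03,  3.141e+00])]
```

Call:
drive_tool(commands=[[[0,0,0],[0.1,-0.25,0],-1],[[0,0,0],[0.1,-0.25,3.4],-1],[[0,0,0],[0.1,-0.25,7.2],-1],[[0,0,0],[0.1,-0.25,7.2],-1],[[0,0,0],[0.1,-0.25,7.2],-1]])

```text
clock: 23.8
position: [0.6208, 0.316, 0.1118]
ee_rot: [0.134, 3.137, 0.002]
force: [-0.5, -0.8, -3.9]
width: 0.235
gripper_force: 59.9
```

Call:
drive_tool(commands=[[[0,0,0],[0,0,-3],-1],[[0,0,0],[0,0,-6.5],-1],[[0,0,0],[0,0,-6.5],-1],[[0,0,0],[0,0,-3],-1],[[0,0,0],[0,0,0.7],-1],[[0,0,0],[0,0,0.7],-1],[[0,0,0],[0,0,0.7],-1]])

```text
clock: 24.38
position: [0.6204, 0.3163, 0.1047]
ee_rot: [0.133, 3.138, 0.002]
force: [-0.7, 0.0, -4.8]
width: 0.237
gripper_force: 61.1
```

Call:
drive_tool(commands=[[[0,0,0],[0,0,-4],-1],[[0,0,0],[0,0,-8],-1],[[0,0,0],[0,0,-12],-1],[[0,0,0],[0,0,-16],-1],[[0,0,0],[0,0,-16],-1],[[0,0,0],[0,0,-16],-1]])

```text
clock: 24.88
position: [0.6205, 0.3167, 0.268]
ee_rot: [0.133, 3.134, 0.005]
force: [0.0, 0.4, -6.0]
width: 0.234
gripper_force: 61.1
```

Run:
```python
from h import *
import cv2
im=cams.get_image("scene");cv2.imwrite("pics/n1.png",im)
n=cv2.cvtColor(im,cv2.COLOR_BGR2GRAY)[220:320,410:543]
print(n[46:78:2,98:130:2])
print("hs/jaw row"); 
for y in (84,88,92,96): print(y,n[y-20,60:100])
# mallet head (whitish rings): full picture area
s=readout.observe();print(s["ft_torque"],s["force"],s["position"])
```

```text
[[214 215 210 189 183 176 169 153 137 119 103  90  78  68  66  88]
 [157 180 192 183 178 176 176 177 179 175 170 155 116  79  68  92]
 [ 89 102 146 171 172 172 173 174 174 177 181 155 109  78  72  95]
 [ 86 100 156 172 172 172 172 172 172 172 174 166 119  72  76  98]
 [ 86  90 152 172 173 173 173 173 172 172 172 175 156  76  79 101]
 [ 86  79 126 170 175 175 174 174 173 172 172 170 143  74  83 102]
 [ 84  76  86 137 168 176 175 175 175 174 172 162 115  69  89 104]
 [ 78  85  71  83 127 155 168 171 170 168 156 143 110  67  90 105]
 [ 79  93  82  74  77  91 114 124 130 120 109 145 101  69  92 108]
 [ 90  98  89  80  76  76  77  78  80  82 121 163  88  76  97 108]
 [103  97  87  82  82  81  80  79  78  93 148 160  78  80  99 109]
 [180 147 118  99  93  87  84  83  81 133 185 150  73  77 100 108]
 [214 194 178 169 153 134 118  99  92 162 188 133  68  76  93 100]
 [213 202 191 188 189 186 179 168 150 168 167 111  67  71  79  85]
 [157 178 187 193 208 209 207 198 199 194 140  86  73  87  99 101]
 [ 90  98 113 134 161 183 200 208 214 205 142  78  82  94 103 105]]
hs/jaw row
84 [123 142 167 159 141 156 177 188 199 204 206 208 208 210 212 211 209 207
 205 206 205 197 187 192 200 202 202 201 195 179 155 124  99  88  85  85
  86  88  90  94]
88 [132 164 163 129 114 143 179 199 204 205 206 209 211 212 212 209 206 206
 206 205 200 189 187 196 201 202 202 202 200 192 180 188 205 211 207 202
 199 192 180 163]
92 [101 106  99  88  83  85  86  89  95 104 114 126 138 151 163 170 177 184
 191 195 193 187 195 203 204 204 204 198 180 144 126 149 172 185 196 203
 208 211 213 212]
96 [ 88  86  83  81  82  82  83  82  82  82  82  81  81  81  81  82  82  83
  83  85  94 111 132 150 160 170 169 151 117  92  87  86  87  87  86  86
  87  88  90  93]
[ 0.05245883 -0.24858046  0.01781537] [-0.48026862 -0.13146225 -5.48071028] [0.61988471 0.31557826 0.2650896 ]
```

Run:
```python
from h import *
import cv2
im=cv2.imread("pics/n1.png");hsv=cv2.cvtColor(im,cv2.COLOR_BGR2HSV)
i=cams.camera_info("scene")
def pr(X):
    c=i["R"]@X+i["t"];q=i["camera_matrix"]@c/c[2];return q[:2].round(1)
p,R=pose()
for th in(0,10,20):
    t=np.radians(th);g=p+R@[0,0,-.019+.0018]  # handle axis level there; axis 13.2mm.. below
    d=R@[-np.cos(t),0,np.sin(t)]  # handle end goes down when head goes up
    print(th,"axis near/far",pr(g+.02*d),pr(g+.161*d), "head",pr(g-.047*d))
m=cv2.inRange(hsv,(8,80,90),(22,255,255));m[:,:440]=0;m[:120]=0;m[340:]=0
k,l,st,c=cv2.connectedComponentsWithStats(m)
for a in range(1,k):
    if st[a,4]>60:print(st[a],c[a])
    if st[a,4]>150:
        ys,xs=np.where(l==a)
        for y in range(ys.min(),ys.max()+1,6):print(y,xs[ys==y].min(),xs[ys==y].max())
```

```text
0 axis near/far [550.1 220.8] [544.5 286.9] head [552.4 194.3]
10 axis near/far [549.4 222.3] [538.6 298.6] head [553.9 190.6]
20 axis near/far [548.8 223.5] [533.4 306.8] head [555.4 187.6]
[ 531  197   31  104 1499] [547.1814543  250.32288192]
197 554 555
203 550 561
209 548 560
215 547 560
221 545 559
227 544 557
233 543 556
239 542 556
245 541 555
251 540 554
257 539 554
263 538 553
269 537 552
275 536 551
281 535 550
287 534 549
293 534 548
299 543 546
```

```bash
cat > mal.py <<'E'
from h import *
import sys
def plan(bottom,tilt,head=(.5744,.320),L=.047):
    p0,R0=pose();X=np.array([np.cos(np.radians(175.2)),np.sin(np.radians(175.2)),0]);Z=np.array([0,0,-1.]);Y=np.cross(Z,X)
    R=np.column_stack([X,Y,Z])@Ro.from_rotvec([0,-tilt,0]).as_matrix()
    G=np.array([*(np.array(head)-L*X[:2]),bottom+.0458]);p=G+.019*R[:,2]
    print("bottom",bottom,"shift",(R0.T@(p-p0)*100).round(2),"turn",Ro.from_matrix(R0.T@R).as_rotvec().round(3))
E
python3 -c "
from mal import *
for b in (.15,.093):plan(b,.21)
print(readout.observe()['position'])"
```

```text
bottom 0.15 shift [-0.51  0.06  8.79] turn [ 0.    -0.208 -0.001]
bottom 0.093 shift [-0.5   0.06 14.49] turn [ 0.    -0.208 -0.001]
[0.61988471 0.31557826 0.2650896 ]
```

Pre-position with the tilt compensated, then measure settled pose.

Call:
drive_tool(commands=[[[0,-0.208,0],[-0.5,0.06,4],-1],[[0,-0.208,0],[-0.5,0.06,8.0],-1],[[0,-0.208,0],[-0.5,0.06,8.8],-1],[[0,-0.208,0],[-0.5,0.06,8.8],-1],[[0,-0.208,0],[-0.5,0.06,8.8],-1],[[0,-0.208,0],[-0.5,0.06,8.8],-1],[[0,-0.208,0],[-0.5,0.06,8.8],-1]])

```text
clock: 25.52
position: [0.627, 0.3163, 0.1775]
ee_rot: [0.128, 2.929, -0.01]
force: [-0.1, 0.5, -5.0]
width: 0.238
gripper_force: 61.1
```

Run:
```python
from mal import *
import cv2
for b in (.15,.093,.089):plan(b,.21)
im=cams.get_image("scene");hsv=cv2.cvtColor(im,cv2.COLOR_BGR2HSV)
m=cv2.inRange(hsv,(8,80,90),(22,255,255));m[:,:440]=0;m[:150]=0;m[360:]=0
k,l,st,c=cv2.connectedComponentsWithStats(m);a=1+st[1:,4].argmax();ys,xs=np.where(l==a)
y0,y1=ys.min()+15,ys.max()-15
mid=lambda y:(xs[ys==y].min()+xs[ys==y].max())/2
print(st[a],"slope",(mid(y1)-mid(y0))/(y1-y0),mid(y0),y0)
i=cams.camera_info("scene")
def pr(X):
    c=i["R"]@X+i["t"];q=i["camera_matrix"]@c/c[2];return q[:2]
p,R=pose();G=p-.019*R[:,2]
for th in(-.1,0,.1,.2):
    d=R@Ro.from_rotvec([0,th+.21,0]).as_matrix()@[-1,0,0];a,b=pr(G+.02*d),pr(G+.15*d);print(th,"world pitch slope",(b-a)[0]/(b-a)[1],d.round(2))
```

```text
bottom 0.15 shift [ 0.18 -0.08 -0.01] turn [ 0.002 -0.    -0.003]
bottom 0.093 shift [ 1.37 -0.09  5.57] turn [ 0.002 -0.    -0.003]
bottom 0.089 shift [ 1.45 -0.09  5.96] turn [ 0.002 -0.    -0.003]
[ 519  239   25   92 1290] slope -0.12295081967213115 536.5 254
-0.1 world pitch slope -0.07513458167728451 [ 0.99 -0.09  0.1 ]
0 world pitch slope -0.1100792719452642 [ 1.   -0.09 -0.  ]
0.1 world pitch slope -0.13852956228677743 [ 0.99 -0.09 -0.1 ]
0.2 world pitch slope -0.16258063668449754 [ 0.98 -0.08 -0.2 ]
```

Call:
drive_tool(commands=[[[0,0,0],[0.18,-0.08,0],-1],[[0,0,0],[0.9,-0.08,3.3],-1],[[0,0,0],[1.45,-0.08,5.95],-1],[[0,0,0],[1.45,-0.08,5.95],-1]])

```text
clock: 25.9
position: [0.6223, 0.3135, 0.1107]
ee_rot: [0.125, 2.935, -0.017]
force: [-0.8, -0.9, -4.2]
width: 0.237
gripper_force: 61.1
```

Run:
```python
from mal import *
s=readout.observe();print(s["force"],s["ft_torque"]);plan(.089,.21)
```

```text
[-0.7635148  -0.92011512 -4.1817269 ] [ 0.00599178  0.23372476 -0.01008537]
bottom 0.089 shift [-0.38  0.24 -0.49] turn [-0.003 -0.006 -0.001]
```

Call:
drive_tool(commands=[[[0,0,0],[-0.8,0.2,-3.8],-1],[[0,0,0],[-1.7,0.2,-7.8],-1],[[0,0,0],[-2.6,0.2,-11.8],-1],[[0,0,0],[-3.5,0.2,-15.8],-1],[[0,0,0],[-3.5,0.2,-15.8],-1],[[0,0,0],[-3.5,0.2,-15.8],-1],[[0,0,0],[-3.5,0.2,-15.8],-1]])

```text
clock: 26.48
position: [0.6247, 0.3167, 0.277]
ee_rot: [0.125, 2.931, -0.013]
force: [-0.2, -0.7, -5.4]
width: 0.235
gripper_force: 61.1
```

```bash
cat > look.py <<'E'
from mal import *
import cv2
im=cams.get_image("scene");hsv=cv2.cvtColor(im,cv2.COLOR_BGR2HSV)
i=cams.camera_info("scene")
def pr(X):
    c=i["R"]@X+i["t"];q=i["camera_matrix"]@c/c[2];return q[:2]
m=cv2.inRange(hsv,(8,80,90),(22,255,255));m[:,:440]=0;m[:120]=0;m[360:]=0
k,l,st,c=cv2.connectedComponentsWithStats(m);a=1+st[1:,4].argmax();ys,xs=np.where(l==a)
y0,y1=ys.min()+15,ys.max()-15
mid=lambda y:(xs[ys==y].min()+xs[ys==y].max())/2
sl=(mid(y1)-mid(y0))/(y1-y0)
p,R=pose();G=p-.019*R[:,2];T=np.linspace(-.2,.7,46);S=[]
for th in T:
    d=R@Ro.from_rotvec([0,th,0]).as_matrix()@[-1,0,0];q,b=pr(G+.02*d),pr(G+.15*d);S.append((b-q)[0]/(b-q)[1])
th=np.interp(-sl,-np.array(S),T);d=R@Ro.from_rotvec([0,th,0]).as_matrix()@[-1,0,0]
M=R@Ro.from_rotvec([0,th,0]).as_matrix()
print("tilt of mallet in grip",th.round(3),"world head-up",np.arcsin(-d[2]).round(3),"head bottom",(G+M@[.047,0,.0458]).round(4))
# wedge: compare with synthesized ellipse of the flat top at each depth, on gradient
g=cv2.GaussianBlur(cv2.cvtColor(im,cv2.COLOR_BGR2GRAY),(3,3),0).astype(float)
f=np.linspace(0,2*np.pi,72,endpoint=False);best=[]
for dep in np.arange(15,40,.5):
    s=0
    for r,sg in((.0165,1),(.0215,-1)):
        q=np.array([pr(np.array([.5744+r*np.cos(t),.320+r*np.sin(t),.119-dep/1000])) for t in f if 0<=t<=np.pi*2 and np.cos(t)>-.2])
        s+=sg*cv2.remap(g.astype(np.float32),q[:,0].astype(np.float32),q[:,1].astype(np.float32),1).mean()
    best.append((round(float(s),1),dep))
print(sorted(best)[::-1][:4])
s=readout.observe();print(s["position"],s["force"])
E
python3 look.py
```

```text
tilt of mallet in grip 0.226 world head-up 0.019 head bottom [0.5728 0.3206 0.2493]
[(37.3, np.float64(28.5)), (37.2, np.float64(29.0)), (37.1, np.float64(28.0)), (36.6, np.float64(29.5))]
[0.62439393 0.31620925 0.27556354] [ 1.12477522 -0.3286292  -4.23792438]
```

```bash
sed -i 's/^im=.*scene");/import sys;im=cv2.imread(sys.argv[1]) if len(sys.argv)>1 else cams.get_image("scene");/' look.py; python3 look.py pics/n1.png | sed -n 2p; python3 -c "
from mal import *
for b in(.14,.09,.084): plan(b,.226)"
```

```text
[(48.8, np.float64(28.0)), (48.5, np.float64(28.5)), (48.5, np.float64(27.5)), (48.0, np.float64(29.0))]
bottom 0.14 shift [ 2.11 -0.02 10.62] turn [-0.002 -0.019 -0.001]
bottom 0.09 shift [ 3.14 -0.02 15.51] turn [-0.002 -0.019 -0.001]
bottom 0.084 shift [ 3.26 -0.02 16.1 ] turn [-0.002 -0.019 -0.001]
```

Call:
drive_tool(commands=[[[0,-0.02,0],[0.8,0,4],-1],[[0,-0.02,0],[1.6,0,8],-1],[[0,-0.02,0],[2.1,0,10.6],-1],[[0,-0.02,0],[2.1,0,10.6],-1],[[0,-0.02,0],[2.1,0,10.6],-1],[[0,-0.02,0],[2.1,0,10.6],-1]])

```text
clock: 27.03
position: [0.6267, 0.3176, 0.1696]
ee_rot: [0.123, 2.911, -0.012]
force: [0.6, -0.3, -3.9]
width: 0.235
gripper_force: 61.1
```

```bash
python3 -c "
from mal import *
for b in(.14,.09,.08): plan(b,.226)"
```

```text
bottom 0.14 shift [ 0.16 -0.2   0.2 ] turn [ 0.001  0.003 -0.001]
bottom 0.09 shift [ 1.29 -0.2   5.07] turn [ 0.001  0.003 -0.001]
bottom 0.08 shift [ 1.52 -0.21  6.05] turn [ 0.001  0.003 -0.001]
```

Call:
drive_tool(commands=[[[0,0,0],[0.16,-0.2,-0.5],-1],[[0,0,0],[0.16,-0.2,-0.5],-1],[[0,0,0],[0.9,-0.2,3.4],-1],[[0,0,0],[1.52,-0.2,6.1],-1]])

```text
clock: 27.37
position: [0.6274, 0.3161, 0.108]
ee_rot: [0.125, 2.905, -0.009]
force: [32.0, 2.2, 75.9]
width: 0.236
gripper_force: 82.8
```

Call:
drive_tool(commands=[[[0,0,0],[0,0,0],-1]])

```text
clock: 27.45
position: [0.6283, 0.3168, 0.1094]
ee_rot: [0.125, 2.903, -0.008]
force: [1.7, -2.1, 7.0]
width: 0.239
gripper_force: 70.9
```

```bash
python3 -c "
from mal import *
s=readout.observe();print(s['force'],s['ft_torque'],s['dq'].round(2))
plan(.08,.226)"
```

```text
[ 1.74551056 -2.12168697  6.95482515] [-0.49997245 -0.11687995  0.04203369] [ 0.01 -0.03 -0.02 -0.02 -0.04  0.06  0.06]
bottom 0.08 shift [ 0.32 -0.14  0.14] turn [ 0.004  0.009 -0.003]
```

Call:
drive_tool(commands=[[[0,0,0],[-0.9,0,-4],-1],[[0,0,0],[-1.8,0,-8],-1],[[0,0,0],[-2.7,0,-12],-1],[[0,0,0],[-3.6,0,-15.8],-1],[[0,0,0],[-3.6,0,-15.8],-1],[[0,0,0],[-3.6,0,-15.8],-1],[[0,0,0],[-3.6,0,-15.8],-1]])

```text
clock: 28.03
position: [0.6243, 0.3147, 0.2681]
ee_rot: [0.124, 2.91, -0.014]
force: [-0.3, 0.5, -6.3]
width: 0.239
gripper_force: 64.7
```

```bash
python3 look.py;python3 -c "
from mal import *
for b in(.14,.09,.084): plan(b,.25)"
```

```text
tilt of mallet in grip 0.209 world head-up -0.018 head bottom [0.5737 0.3185 0.2386]
[(36.4, np.float64(28.5)), (36.3, np.float64(29.0)), (36.2, np.float64(28.0)), (35.7, np.float64(29.5))]
[0.62400856 0.31427826 0.26676029] [ 0.18608818 -0.08134041 -5.94611059]
bottom 0.14 shift [2.07 0.17 9.72] turn [-0.002 -0.023 -0.001]
bottom 0.09 shift [ 3.19  0.18 14.59] turn [-0.002 -0.023 -0.001]
bottom 0.084 shift [ 3.33  0.18 15.18] turn [-0.002 -0.023 -0.001]
```

Call:
drive_tool(commands=[[[0,0,0],[0.9,0.15,4],-1],[[0,0,0],[1.8,0.15,8],-1],[[0,0,0],[2.1,0.17,9.5],-1],[[0,0,0],[2.1,0.17,9.5],-1],[[0,0,0],[2.1,0.17,9.5],-1],[[0,0,0],[2.1,0.17,9.5],-1],[[0,0,0],[2.8,0.17,13],-1],[[0,0,0],[3.45,0.17,15.7],-1],[[0,0,0],[3.45,0.17,15.7],-1],[[0,0,0],[2.8,0.17,13],-1],[[0,0,0],[2.1,0.17,9.5],-1],[[0,0,0],[2.1,0.17,9.5],-1],[[0,0,0],[2.1,0.17,9.5],-1],[[0,0,0],[2.8,0.17,13],-1],[[0,0,0],[3.45,0.17,15.7],-1]])

```text
clock: 29.33
position: [0.6279, 0.3169, 0.1076]
ee_rot: [0.125, 2.907, -0.011]
force: [22.6, -6.8, 71.1]
width: 0.234
gripper_force: 90.5
```

Call:
drive_tool(commands=[[[0,0,0],[0,0,0],-1],[[0,0,0],[-0.9,0,-4],-1],[[0,0,0],[-1.8,0,-8],-1],[[0,0,0],[-2.7,0,-12],-1],[[0,0,0],[-3.6,0,-15.8],-1],[[0,0,0],[-3.6,0,-15.8],-1],[[0,0,0],[-3.6,0,-15.8],-1],[[0,0,0],[-3.6,0,-15.8],-1]])

```text
clock: 30.0
position: [0.6255, 0.3159, 0.2677]
ee_rot: [0.124, 2.912, -0.016]
force: [-1.0, -0.0, -5.2]
width: 0.237
gripper_force: 67.9
```

```bash
python3 look.py;python3 -c "
from mal import *
for b in(.14,.09,.084): plan(b,.23)"
```

```text
tilt of mallet in grip 0.212 world head-up -0.014 head bottom [0.5748 0.3198 0.2388]
[(35.6, np.float64(28.5)), (35.5, np.float64(29.0)), (35.5, np.float64(28.0)), (35.0, np.float64(29.5))]
[0.62521186 0.31552245 0.26673483] [ 0.14137222 -1.23267706 -5.37535326]
bottom 0.14 shift [2.2  0.05 9.7 ] turn [-0.003 -0.004 -0.001]
bottom 0.09 shift [ 3.32  0.06 14.57] turn [-0.003 -0.004 -0.001]
bottom 0.084 shift [ 3.45  0.06 15.16] turn [-0.003 -0.004 -0.001]
```

```bash
cat > put.py <<'E'
from h import *
def put(bottom,tilt=.215,head=(.6257,-.2352),h=123.6):
    p0,R0=pose();a=np.radians(h);X=np.array([np.cos(a),np.sin(a),0]);Z=np.array([0,0,-1.]);Y=np.cross(Z,X)
    R=np.column_stack([X,Y,Z])@Ro.from_rotvec([0,-tilt,0]).as_matrix()
    G=np.array([*(np.array(head)-.047*X[:2]),bottom+.0458]);p=G+.019*R[:,2]
    print(bottom,"shift",(R0.T@(p-p0)*100).round(2),"turn",Ro.from_matrix(R0.T@R).as_rotvec().round(3))
for b in(.2,.12,.03,.0,-.01):put(b)
E
python3 put.py
```

```text
0.2 shift [ -6.79 -58.86   5.76] turn [0.194 0.011 0.878]
0.12 shift [ -5.   -58.84  13.56] turn [0.194 0.011 0.878]
0.03 shift [ -2.98 -58.81  22.33] turn [0.194 0.011 0.878]
0.0 shift [ -2.31 -58.81  25.25] turn [0.194 0.011 0.878]
-0.01 shift [ -2.09 -58.8   26.23] turn [0.194 0.011 0.878]
```

Call:
drive_tool(commands=[[[0.194,0.011,0.878],[-6.8,-58.9,5.8],-1],[[0.194,0.011,0.878],[-6.8,-58.9,5.8],-1],[[0.194,0.011,0.878],[-6.8,-58.9,5.8],-1],[[0.194,0.011,0.878],[-6.8,-58.9,5.8],-1],[[0.194,0.011,0.878],[-6.8,-58.9,5.8],-1],[[0.194,0.011,0.878],[-6.8,-58.9,5.8],-1],[[0.194,0.011,0.878],[-6.8,-58.9,5.8],-1],[[0.194,0.011,0.878],[-6.8,-58.9,5.8],-1],[[0.194,0.011,0.878],[-6.8,-58.9,5.8],-1],[[0.194,0.011,0.878],[-6.8,-58.9,5.8],-1],[[0.194,0.011,0.878],[-6.8,-58.9,5.8],-1],[[0.194,0.011,0.878],[-6.8,-58.9,5.8],-1],[[0.194,0.011,0.878],[-6.8,-58.9,5.8],-1],[[0.194,0.011,0.878],[-6.8,-58.9,5.8],-1],[[0.194,0.011,0.878],[-6.8,-58.9,5.8],-1],[[0.194,0.011,0.878],[-6.8,-58.9,5.8],-1],[[0.194,0.011,0.878],[-6.8,-58.9,5.8],-1],[[0.194,0.011,0.878],[-6.8,-58.9,5.8],-1],[[0.194,0.011,0.878],[-6.8,-58.9,5.8],-1],[[0.194,0.011,0.878],[-6.8,-58.9,5.8],-1]])

```text
clock: 31.72
position: [0.6552, -0.2752, 0.2275]
ee_rot: [1.39, 2.6, -0.144]
force: [0.0, 0.1, -4.8]
width: 0.238
gripper_force: 67.6
```

```bash
python3 put.py
```

```text
0.2 shift [-0.13 -0.24  0.05] turn [ 0.004 -0.001  0.002]
0.12 shift [ 1.57 -0.27  7.87] turn [ 0.004 -0.001  0.002]
0.03 shift [ 3.48 -0.31 16.66] turn [ 0.004 -0.001  0.002]
0.0 shift [ 4.11 -0.32 19.6 ] turn [ 0.004 -0.001  0.002]
-0.01 shift [ 4.33 -0.32 20.57] turn [ 0.004 -0.001  0.002]
```

Descend to about 1.5 cm above, then slow.

Call:
drive_tool(commands=[[[0,0,0],[0.6,-0.2,4],-1],[[0,0,0],[1.5,-0.2,8],-1],[[0,0,0],[2.4,-0.2,12],-1],[[0,0,0],[3.2,-0.2,15.5],-1],[[0,0,0],[3.6,-0.2,17.3],-1],[[0,0,0],[3.75,-0.2,18.2],-1],[[0,0,0],[3.9,-0.2,18.8],-1],[[0,0,0],[3.9,-0.2,18.8],-1],[[0,0,0],[3.9,-0.2,18.8],-1]])

```text
clock: 32.47
position: [0.6562, -0.2793, 0.0374]
ee_rot: [1.391, 2.596, -0.144]
force: [0.0, -0.3, -4.9]
width: 0.236
gripper_force: 67.6
```

```bash
python3 put.py|tail -2
```

```text
0.0 shift [ 0.47 -0.11  0.94] turn [ 0.005  0.001 -0.   ]
-0.01 shift [ 0.68 -0.11  1.92] turn [ 0.005  0.001 -0.   ]
```

Call:
drive_tool(commands=[[[0,0,0],[0.15,0,0.4],-1],[[0,0,0],[0.25,0,0.8],-1],[[0,0,0],[0.35,0,1.2],-1],[[0,0,0],[0.35,0,1.2],-1],[[0,0,0],[0.35,0,1.2],-1]])

```text
clock: 32.88
position: [0.6543, -0.2786, 0.0231]
ee_rot: [1.393, 2.598, -0.145]
force: [0.5, -0.9, -4.3]
width: 0.237
gripper_force: 67.6
```

Call:
drive_tool(commands=[[[0,0,0],[0.05,0,0.2],-1],[[0,0,0],[0.1,0,0.4],-1],[[0,0,0],[0.1,0,0.5],-1],[[0,0,0],[0.1,0,0.5],-1]])

```text
clock: 33.22
position: [0.6548, -0.2786, 0.0193]
ee_rot: [1.393, 2.597, -0.146]
force: [-4.3, 2.9, 5.6]
width: 0.235
gripper_force: 69.6
```

Call:
drive_tool(commands=[[[0,0,0],[0,0,0],-0.3],[[0,0,0],[0,0,0],0],[[0,0,0],[0,0,0],0.3],[[0,0,0],[0,0,0],0.3],[[0,0,0],[0,0,0],0.3],[[0,0,0],[-0.4,0,-2],0.3],[[0,0,0],[-1.3,0,-6],0.3],[[0,0,0],[-2.2,0,-10],0.3],[[0,0,0],[-3.1,0,-14],0.3],[[0,0,0],[-4,0,-18],0.3],[[0,0,0],[-4,0,-18],0.3],[[0,0,0],[-4,0,-18],0.3]])

```text
clock: 34.22
position: [0.6555, -0.2803, 0.2055]
ee_rot: [1.392, 2.593, -0.144]
force: [0.4, -0.7, -0.5]
width: 0.653
gripper_force: 0.0
```

Run:
```python
from h import *
import cv2
p,R=pose();print("shift for 15cm toward base & up", (R.T@np.array([-.2,.0,.05])*100).round(1))
im=cams.get_image("scene");hsv=cv2.cvtColor(im,cv2.COLOR_BGR2HSV)
o=cv2.cvtColor(cv2.imread("pics/scene0.png"),cv2.COLOR_BGR2HSV)
for h in(o,hsv):
    m=cv2.inRange(h,(8,80,90),(22,255,255));m[:200]=0;m[320:]=0;m[:,:110]=0;m[:,260:]=0
    k,l,st,c=cv2.connectedComponentsWithStats(m);a=1+st[1:,4].argmax();ys,xs=np.where(l==a)
    q=cv2.fitLine(np.column_stack([xs,ys]).astype(np.float32),2,0,.01,.01).ravel();print(st[a],c[a].round(1),q.round(3))
```

```text
shift for 15cm toward base & up [  9.7 -16.6  -7.4]
[124 250  97  32 956] [171.5 264.2] [ 9.75000e-01 -2.22000e-01  1.71473e+02  2.64151e+02]
[120 251  96  36 990] [166.7 267.3] [ 9.68000e-01 -2.52000e-01  1.66708e+02  2.67263e+02]
```

Call:
drive_tool(commands=[[[0,0,0],[10,-17,-8],0.3],[[0,0,0],[10,-17,-8],0.3],[[0,0,0],[10,-17,-8],0.3],[[0,0,0],[10,-17,-8],0.3],[[0,0,0],[10,-17,-8],0.3],[[0,0,0],[10,-17,-8],0.3],[[0,0,0],[10,-17,-8],0.3],[[0,0,0],[10,-17,-8],0.3],[[0,0,0],[10,-17,-8],0.3]])

```text
clock: 35.02
position: [0.4498, -0.2781, 0.2577]
ee_rot: [1.393, 2.599, -0.144]
force: [-0.4, 0.3, 0.3]
width: 0.648
gripper_force: 0.0
```

Run:
```python
from h import *
import cv2
B=dict(top=dict(bottle=(455,160,490,198),handle=(395,160,465,215),mallet=(378,203,405,235),cup=(488,226,530,262),loupe=(420,274,446,298),caliper=(250,174,320,206),case=(176,164,238,208),turq=(337,174,369,198),stop=(212,246,232,285),plate=(225,242,258,296),jaw=(150,248,175,285)),
 scene=dict(bottle=(110,224,146,262),cup=(122,185,158,228),loupe=(215,190,240,218),caliper=(290,318,375,348),turq=(234,284,272,318),case=(390,332,466,352),plate=(385,250,420,300)))
for cam,d in B.items():
    o=cv2.imread(f"pics/{cam}0.png");n=cams.get_image(cam);cv2.imwrite(f"pics/{cam}_end.png",n)
    for k,(a,b,c,e) in d.items():
        m=15;y0,x0=max(b-m,0),max(a-m,0)
        r=cv2.matchTemplate(n[y0:e+m,x0:c+m],o[b:e,a:c],cv2.TM_CCOEFF_NORMED);_,v,_,l=cv2.minMaxLoc(r);print(cam,k,round(v,2),l[0]+x0-a,l[1]+y0-b)
print(w((461,167),.056),"bottle",w((480,169),.13))
```

```text
top bottle 0.87 0 1
top handle 0.94 3 -2
top mallet 0.75 3 -2
top cup 0.99 0 0
top loupe 0.47 3 2
top caliper 1.0 0 0
top case 1.0 0 0
top turq 1.0 0 0
top stop 0.56 0 0
top plate 1.0 0 0
top jaw 0.65 3 0
scene bottle 0.99 0 -1
scene cup 0.92 0 0
scene loupe 0.85 0 0
scene caliper 1.0 0 0
scene turq 0.98 0 0
scene case 1.0 0 0
scene plate 1.0 0 0
[ 0.72922878 -0.40569051  0.056     ] bottle [ 0.69732056 -0.41875502  0.13      ]
```

Run:
```python
from h import *
import cv2
for cam,bx in(("top",(466,162,490,192)),("scene",(112,226,130,248)),("scene",(300,320,370,346)),("top",(340,176,366,196))):
    o,n=[cv2.cvtColor(cv2.imread(f"pics/{cam}{s}.png"),cv2.COLOR_BGR2GRAY).astype(np.float32) for s in("0","_end")]
    a,b,c,e=bx;f=8
    O=cv2.resize(o[b:e,a:c],None,fx=f,fy=f,interpolation=cv2.INTER_CUBIC);N=cv2.resize(n[b-4:e+4,a-4:c+4],None,fx=f,fy=f,interpolation=cv2.INTER_CUBIC)
    _,v,_,l=cv2.minMaxLoc(cv2.matchTemplate(N,O,cv2.TM_CCOEFF_NORMED));print(cam,bx,round(v,3),l[0]/f-4,l[1]/f-4)
n=cv2.imread("pics/top_end.png");h=cv2.cvtColor(n,cv2.COLOR_BGR2HSV)
for s in("0","_end"):
    h=cv2.cvtColor(cv2.imread(f"pics/top{s}.png"),cv2.COLOR_BGR2HSV)
    m=cv2.inRange(h,(8,60,130),(25,255,255));m[:150]=0;m[225:]=0;m[:,:380]=0;m[:,480:]=0
    k,l,st,c=cv2.connectedComponentsWithStats(m);a=1+st[1:,4].argmax();ys,xs=np.where(l==a)
    pts=np.array([w((x,y),.056)[:2] for x,y in zip(xs,ys)]);q=cv2.fitLine(pts.astype(np.float32),2,0,.001,.001).ravel()
    u=q[:2];bt=np.array([.6973,-.4188])-q[2:];print(st[a],q.round(4),"perp to bottle",abs(u[0]*bt[1]-u[1]*bt[0]).round(4),"yaw",np.degrees(np.arctan2(u[1],u[0])))
```

```text
top (466, 162, 490, 192) 0.952 0.5 0.875
scene (112, 226, 130, 248) 0.997 0.125 -0.75
scene (300, 320, 370, 346) 1.0 0.0 0.0
top (340, 176, 366, 196) 0.997 0.0 0.0
[398 162  65  54 717] [ 0.5486 -0.8361  0.6877 -0.3301] perp to bottle 0.0407 yaw -56.726017
[401 159  65  55 734] [ 0.5571 -0.8305  0.6918 -0.337 ] perp to bottle 0.041 yaw -56.145424
```

```bash
python3 -c "
from cell import job
print(job.sign_off())"
```

```text
the job is handed in; nothing more can be done
None
```

The job is handed in: the three samples stand upright in the pallet, and the last three blows (the measured ones about 75 N) left the wedge still, about 28.5 mm down. The mallet is back on the bench near where it started, but the solvent bottle beside it shifted about 2 mm; the other bystanders show no shift in the camera images.

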